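# Fit the carbide die bushing and hold it for clamping

## Robot

A 6-joint arm with a two-finger parallel gripper is mounted at the origin on a cart in front of the work surface, level with it; the furniture and walls round the work are solid. World frame = base frame: x ahead of the robot, y to its left, z up, the work surface at z = 0. Lengths are in mm, angles in rad, forces in N, time in s.
With the tool pointing down it reaches from about 275 to 1000 mm from the base axis. Payload 8.4 kg.
Tool frame: the origin (TCP) lies between the finger pads; the fingertips stand 8 mm ahead of it and the grasp point (between the pads) lies 11 mm behind it (tcp_to_tips is the distance from the TCP to the fingertips, in mm); z points along the fingers, y is the line along which they close (so a half turn about z gives the same grasp; the last joint's range is limited). The gripper opens to 85 mm and grips with 20 to 120 N. Pads are 22 mm wide; open, the fingers measure 114 mm over their backs; the gripper's body (76 mm by 85 mm) begins 54 mm behind the grasp point. The pads swing forward as they close: fully open they stand 13 mm farther back than shut.
Start: joints at [1.122, 0.353, 1.633, -0, 1.155, -0.002], TCP at [270.05, 563.649, 210.281] pointing down, gripper open.
Joint ranges: [-2.63, 2.63], [-0.92, 2.1], [0.06, 2.66], [-1.3, 4.44], [0, 2.69], [-3.02, 3.02]. Speed limits (rad/s): [2.22, 2.22, 2.79, 3.14, 3.14, 3.14].

## Interface

Orientations are given as [roll, pitch, yaw] about the fixed x, y, z axes, in that order (R = Rz(yaw) Ry(pitch) Rx(roll)).
In Python, from rig import * gives the robot as it stands.
- The arm moves only by the tool step_arm, never from a script. Its argument "motion" is a list of rows, each an object with "claw": the finger opening in mm, from 0 to 85.4; "delta_pos": the shift along the tool's x, y, z in mm, a list of three; "turn": the turn about the tool's z in rad. In form: [{"claw": claw, "delta_pos": [dx, dy, dz], "turn": turn}, ...]. A call has 1 to 8 rows; each row shifts and turns the commanded pose from where the row before left it, along the tool's axes as they then stand; what a row does not reach is not made up. A row lasts 1/12 s, in which the tool goes at most 41.7 mm and 7.16 degrees, less where a joint would pass 70% of its speed; a pose out of reach is approached as far as the arm can. A call is refused whole if a number of a shift passes 41.7 or a number of a turn 0.125, either way. A call with a gripper value outside its range is refused whole. The fingers move at their own pace and stop on an object; "force" is the grip in N (left out, the last holds). Time passes only in rows, so rows that do not move let the fingers close. It gives the time, the measured TCP pose, the force, the opening and the grip force at its end, in the units of the state.
- sense(): the state, without advancing time (a new reading comes with each control period).
- grab_frame(name): name is "side" or "top"; returns a dict with "img" (384x512x3 uint8, red, green, blue), "vertical_fov" (degrees; the focal length in pixels is half the picture's height over the tangent of half this angle, whatever the lens; pixels are square), "cx", "cy" (the principal point, pixels), "R" (3x3) and "t" (3): a world point X has camera coordinates R X + t. Camera axes: x right, y down, z forward; pixel columns grow to the right and rows downward; lengths in mm; the calibration is good to about 2 mm. A picture is of the moment at which its call begins. There is no depth.
- sign_off(): hands the job in; it is judged then, once.
The state is a dict: "clock": time; "qpos": joint angles; "qvel": joint speeds; "joint_efforts": joint torques, N m; "eef_pos": TCP position; "tcp_rot": TCP orientation; "contact_force": force on the tool from outside, world axes, zero at the start; "wrist_torque": the same for the moment, N m; "opening": opening from 0.0 (shut) to 1.0 (fully open); "grasp_force": force on a finger pad.
Only numpy, scipy, OpenCV 4.12 (cv2) and the standard library are available. Lean on these libraries where they do the work, as an engineer would, in place of code of your own. Each camera call takes 0.05 s, during which the arm holds its last target. There are 200 camera calls.

## Task

We are changing the die of the bench press: first try the empty press by swinging its lever fully down to the stop and letting it come back up to rest. Then find the carbide-lined one of the two look-alike die bushings in the wooden block: it is the heavier, so lift each of them clear in turn to feel its weight, and stand the lighter one back in a pocket of the block. Set the heavier one nose down fully home in the empty bore of the steel die shoe and finish while still gripping it there, so that the clamp screw can be tightened; do not tip or drop the bushings, and leave the other things on the bench alone.

Things in the scene. Friction and masses are not known exactly. Their poses are not given: they have to be found in the camera images.
- press_lever (a joint): Lever of the grey bench press at the right, rad: 0 = at rest, raised 30 degrees above level; 0.92 = at its lower stop, 23 degrees below level. A spring always drives it back to 0; pushing the ball down takes about 6 N at the top, 11 N at the stop. It swings in the x-z plane of point lever_pivot and drives the ram.
- lever_ball (a point): Centre of the black ball knob, 36 mm in diameter, at the end of the lever; a 14 mm steel rod runs from it to the pivot, 210 mm away. About 0.295 m above the bench at rest, 0.11 m at the stop. Pinched on its two sides (along lever_pivot's y), the ball can turn between the fingers as the lever swings.
- lever_pivot (a point): Point on the lever's pivot axis, in the lever's plane, 0.190 m above the bench, fixed. Its x points away from the ball to the back of the press, y (the pivot axis) to the left, z up. The press head, 0.235 m high (its ram rises to 0.275 m), stands beside the lever: in these axes its y is from 23 to 101 mm and its front at x = -65 mm.
- bushing_a_mid (a point): One of two outwardly identical round steel die bushings, 58 mm tall, standing nose down. Point on the axis (z, up) at mid-height of the collar. Collar, for gripping: 38 mm in diameter, 18 mm above and below the point. Nose below it: 26 mm in diameter, 22 mm long, end tapered. One of the two has nearly twice the other's mass (both 0.3 to 0.7 kg); they swap places.
- bushing_b_mid (a point): The other bushing, the same in every outward measure; point and axes as for bushing_a_mid.
- pocket_1 (a point): Centre of the mouth of one of two pockets (32 mm in diameter, 26 mm deep) in the top face of the wooden tooling block, which is 80 x 185 mm, 34 mm high and fixed. A bushing stands in it with its collar on the top face, its point 18 mm above this one. y (the block's long side) points from pocket_2 to pocket_1, 94 mm apart.
- pocket_2 (a point): The same for the other pocket.
- shoe_bore (a point): Centre of the mouth of the one bore (30 mm in diameter, 2 mm chamfer, 27 mm deep) in the top face of the steel die shoe, a fixed plate 115 x 150 mm, 32 mm high. Home: the collar on the top face, the bushing's point 18 mm above this one. z up. Two 18 mm guide pillars stand 36 mm above the top face, 51 mm in +x and 56 mm to either side in y.
Things that resemble listed ones, but are neither listed nor needed, are in the scene too. What is shaped like the part that bears bushing_a_mid but green is not meant.

How it is judged:
By the outcome, as a careful person would: the job done as asked, in the order asked, and still so for the second after the job is handed in, while the arm keeps its last pose, push and grip.
It also fails if it takes over 72 s, if anything falls off the work surface, if the arm or the gripper's body presses on something with over 40 N, if the wrist force passes 120 N, or if a joint passes its speed limit or range.

## Working session

There is one attempt and no reset: what is moved stays moved. The work goes in short steps, Python scripts to look and compute and a tool call to move; the robot and the scene stay as the last step left them, time stands still between calls to the robot, and variables do not carry over. Pictures are saved under pics/ and viewed, at most 10 in all, crops included, and the job is handed in when it is done.

Besides the shell and the picture viewer there is one more tool, called after "Request:" by a JSON object that holds its "op" and its "data", one argument or row to a line. step_arm: Moves the arm, as the interface text tells. Its arguments: {"type":"object","properties":{"motion":{"type":"array","items":{"type":"object","properties":{"claw":{"type":"number"},"delta_pos":{"type":"array","items":{"type":"number"}},"turn":{"type":"number"}}}},"force":{"type":"number"}},"required":["motion"]}

```bash
ls; mkdir -p pics; python3 - <<'E'
from rig import *
import cv2,pickle
print(sense())
for n in("side","top"):
    f=grab_frame(n); pickle.dump(f,open(f"pics/{n}0.pkl","wb"))
    cv2.imwrite(f"pics/{n}0.png",cv2.resize(f["img"][:,:,::-1],(800,600)))
    print(n,f["vertical_fov"],f["cx"],f["cy"],f["R"],f["t"])
E
```

```text
pics
{'clock': 0.0, 'qpos': array([ 1.12157179e+00,  3.53678712e-01,  1.63413446e+00,  9.21266610e-06,
        1.15518847e+00, -2.40389109e-03]), 'qvel': array([-6.45946851e-04,  7.79960856e-04, -9.66321111e-04, -1.59994747e-05,
       -5.32027482e-04, -1.35388647e-03]), 'joint_efforts': array([ 2.15641594e-03, -6.05253482e+01, -3.42069983e+01,  2.87389375e-04,
        9.24184278e-03,  6.44968145e-05]), 'eef_pos': array([269.8433903 , 563.18723181, 209.54247111]), 'tcp_rot': array([-3.14018369e+00, -1.18101843e-05,  2.69476827e+00]), 'contact_force': array([-0.32634613, -0.58487207, -0.44987027]), 'wrist_torque': array([0.03172944, 0.02309429, 0.02234119]), 'grasp_force': 0.0, 'opening': 1.0035797611643724}
side 54.27153510814848 255.769317422715 192.1367053291484 [[-0.99982337 -0.01661415  0.00878608]
 [-0.01498638  0.42265717 -0.90616573]
 [ 0.01134167 -0.90613735 -0.4228315 ]] [ 533.09321144  129.79800452 1695.13199121]
top 47.47856042323541 247.58816883217784 190.96884275736744 [[-0.02012014 -0.99975454 -0.00927541]
 [-0.99764351  0.02068458 -0.0654185 ]
 [ 0.0655943   0.00793733 -0.99781481]] [ 120.68453595  556.8568362  1872.42219044]
```

View pics/side0.png

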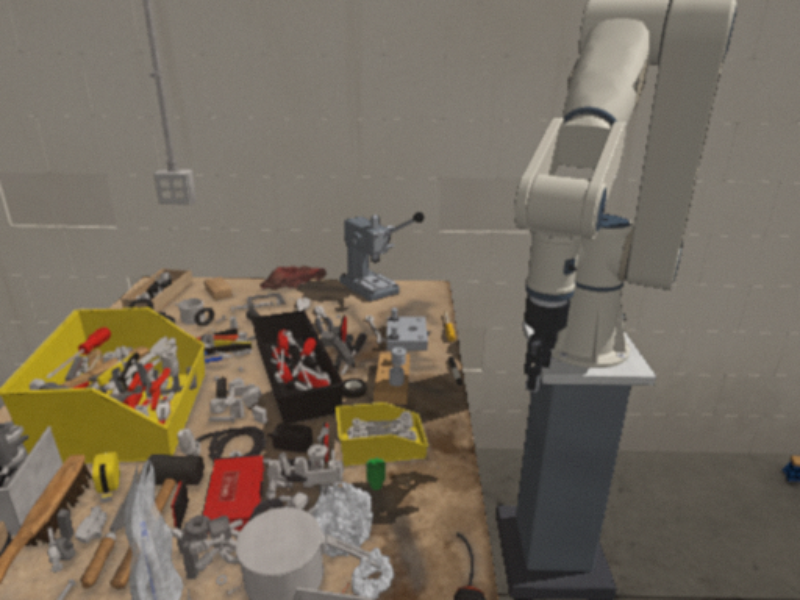

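View pics/top0.png

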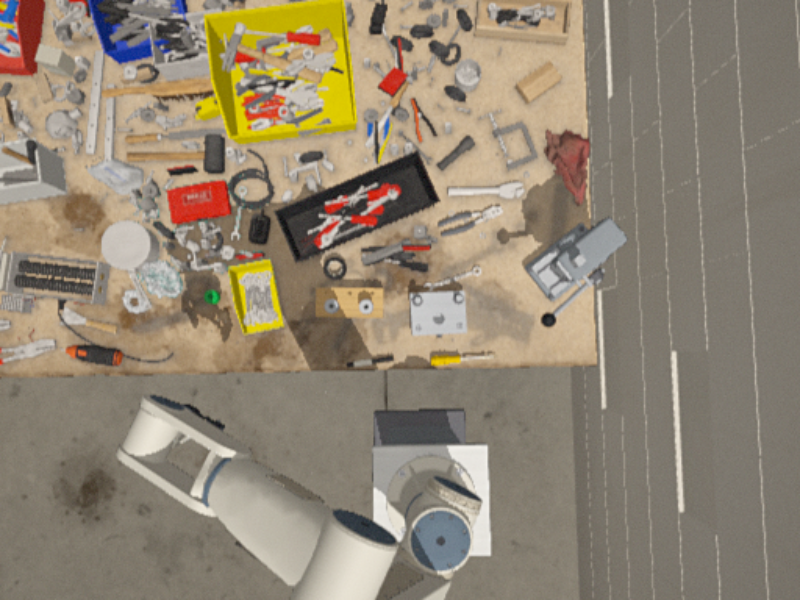

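Top view (800x600): the ball is at (548,320), the wooden block with two bushings at (333,306) and (366,306), and the steel shoe with two pillars and one bore at about (438,318). The green look-alike at (212,296) is not meant. I'll enlarge these and measure.

```bash
cat > h.py <<'E'
import numpy as np,cv2,pickle
def K(f):
    fl=192/np.tan(np.radians(f["vertical_fov"])/2); return fl,f["cx"],f["cy"]
def ray(f,u,v):
    fl,cx,cy=K(f); R,t=np.array(f["R"]),np.array(f["t"])
    d=R.T@np.array([(u-cx)/fl,(v-cy)/fl,1]); return -R.T@t,d
def onz(f,u,v,z):
    o,d=ray(f,u,v); return (o+d*(z-o[2])/d[2]).round(1)
def proj(f,X):
    fl,cx,cy=K(f); c=np.array(f["R"])@np.array(X)+np.array(f["t"]); return (c[:2]/c[2]*fl+[cx,cy]).round(1)
def tri(f,a,g,b):
    o1,d1=ray(f,*a); o2,d2=ray(g,*b)
    s=np.linalg.lstsq(np.c_[d1,-d2],o2-o1,rcond=None)[0]
    p,q=o1+d1*s[0],o2+d2*s[1]; return ((p+q)/2).round(1),np.linalg.norm(p-q).round(1)
E
python3 - <<'E'
from h import *
s=pickle.load(open("pics/side0.pkl","rb"));t=pickle.load(open("pics/top0.pkl","rb"))
a=cv2.resize(t["img"][165:240,195:405],None,fx=3.8,fy=3.8,interpolation=cv2.INTER_CUBIC)
b=cv2.resize(s["img"][125:265,205:305],None,fx=4,fy=4,interpolation=cv2.INTER_CUBIC)
cv2.imwrite("pics/c1.png",a[:,:,::-1]);cv2.imwrite("pics/c2.png",b[:,:,::-1])
for n,(u,v,z) in dict(ball=(548,320,295),b1=(333,306,70),b2=(366,306,70),bore=(438,318,32)).items():
    X=onz(t,u*.64,v*.64,z);print(n,X,"side px",proj(s,X))
E
```

```text
ball [ 482.1 -271.6  295. ] side px [267.7 138.8]
b1 [538.3 254.5  70. ] side px [253.5 235.3]
b2 [536.4 165.5  70. ] side px [254.5 223.7]
bore [501.5 -30.1  32. ] side px [262.9 209.7]
```

View pics/c1.png

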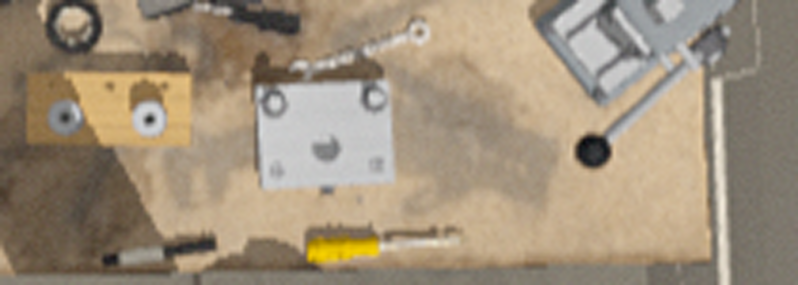

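View pics/c2.png

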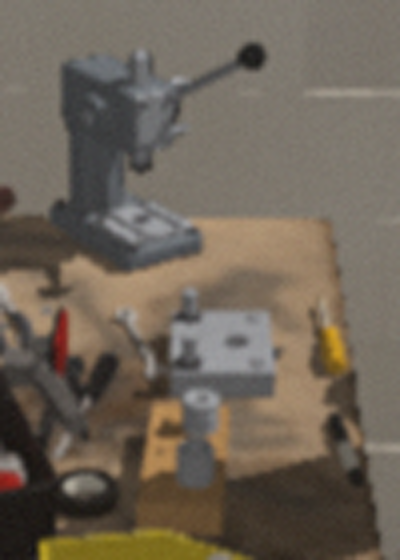

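```bash
python3 - <<'E'
from h import *
s=pickle.load(open("pics/side0.pkl","rb"));t=pickle.load(open("pics/top0.pkl","rb"))
def comps(f,lo,hi,box,amin=8):
    u0,v0,u1,v1=box; im=cv2.cvtColor(f["img"][v0:v1,u0:u1],cv2.COLOR_RGB2HSV)
    m=cv2.inRange(im,lo,hi); n,_,st,c=cv2.connectedComponentsWithStats(m)
    return [((c[i]+[u0,v0]).round(2).tolist(),st[i].tolist()) for i in range(1,n) if st[i][4]>=amin]
bt=comps(t,(0,0,0),(180,255,70),(335,190,365,220)); bs=comps(s,(0,0,0),(180,255,75),(258,128,278,148))
print("ball",bt,bs)
print(tri(t,bt[0][0],s,bs[0][0]))
print("bush top",comps(t,(0,0,90),(180,60,255),(200,183,250,205)))
print("bore dark",comps(t,(0,0,0),(180,255,150),(270,195,292,212)))
print("plate",comps(t,(0,0,140),(180,40,255),(255,180,305,220),100))
print("wood",comps(t,(10,80,60),(25,255,255),(198,178,250,206),100))
print("bore side",comps(s,(0,0,0),(180,255,110),(255,202,275,216),5))
# c1 crop readings -> pixel
P=lambda x,y:(195+(x+.5)/3.8-.5,165+(y+.5)/3.8-.5)
for n,x,y,z in(("bushL",65,117,70),("bushR",149,119,70),("bore",326,149,32),("pivot?",712,40,190),("rodmid",650,97,245),("ball",592,150,295),("pilL",274,103,68),("pilR",374,98,68)):
    print(n,onz(t,*P(x,y),z))
E
```

```text
ball [([350.64, 204.32], [12, 11, 8, 8, 53])] [([267.14, 138.69], [6, 8, 7, 6, 36])]
(array([ 484.5, -271.3,  295.5]), np.float64(1.1))
bush top [([211.91, 195.5], [8, 8, 9, 10, 68]), ([233.92, 195.69], [30, 8, 9, 10, 72]), ([245.33, 202.71], [37, 16, 13, 6, 24])]
bore dark [([280.67, 204.17], [8, 7, 6, 5, 24])]
plate [([280.08, 199.62], [7, 0, 37, 35, 963])]
wood [([223.79, 192.1], [0, 0, 52, 28, 876])]
bore side [([264.0, 209.78], [7, 7, 5, 3, 9])]
bushL [540.2 260.3  70. ]
bushR [536.  167.2  70. ]
bore [500.1 -30.5  32. ]
pivot? [ 599.3 -422.4  190. ]
rodmid [ 538.1 -341.7  245. ]
ball [ 484.7 -270.6  295. ]
pilL [551.1  28.2  68. ]
pilR [554.3 -82.8  68. ]
```

The ball triangulates to (484.5, -271, 295.5). The lever's x axis lies at about -0.925 rad. The bushings are at (540,260) and (536,167) and the bore is at (500,-30). I picked these parts for three reasons:
- The steel-grey pair sits in the wooden block, while the green one stands outside it.
- The two-pillar plate has a single large bore.
- The black ball is at the end of the press lever.

The crops confirm all of this. I'll start by rising and turning.

Request:
{"op": "step_arm", "data": {
  "motion": [
    {"claw": 85, "delta_pos": [0, 0, -35], "turn": 0.12},
    {"claw": 85, "delta_pos": [0, 0, -35], "turn": 0.12},
    {"claw": 85, "delta_pos": [0, 0, -35], "turn": 0.12},
    {"claw": 85, "delta_pos": [0, 0, -35], "turn": 0.12}
  ],
  "force": 40
}}

```text
clock: 0.43
eef_pos: [269.8, 563.2, 351.4]
tcp_rot: [-3.141, 0.001, 2.209]
contact_force: [-0.1, -0.0, -0.2]
opening: 0.998
grasp_force: 0.0
```

```bash
cat >> h.py <<'E'
def go(X):
    "state, and remaining shift to world X in tool axes"
    from rig import sense
    s=sense(); p=np.array(s["eef_pos"]); y=s["tcp_rot"][2]
    d=np.array(X)-p; c,n=np.cos(y),np.sin(y)
    v=np.array([c*d[0]+n*d[1], n*d[0]-c*d[1], -d[2]])
    print("t",round(s["clock"],2),"p",p.round(1),"rot",np.round(s["tcp_rot"],3),"F",np.round(s["contact_force"],1),"op",round(s["opening"]*85,1),"g",round(s["grasp_force"],1),"j6",s["qpos"][5].round(2))
    print("shift",v.round(1),"len",np.linalg.norm(v).round(1))
E
python3 -c "
from h import *
go([484.5,-271.3,350])"
```

```text
t 0.43 p [269.8 563.2 351.4] rot [-3.141e+00  1.000e-03  2.209e+00] F [-0.1 -0.  -0.2] op 84.8 g 0.0 j6 0.48
shift [-798.2 -324.6    1.4] len 861.7
```

Request:
{"op": "step_arm", "data": {
  "motion": [
    {"claw": 85, "delta_pos": [-36, -14.7, 0], "turn": 0},
    {"claw": 85, "delta_pos": [-36, -14.7, 0], "turn": 0},
    {"claw": 85, "delta_pos": [-36, -14.7, 0], "turn": 0},
    {"claw": 85, "delta_pos": [-36, -14.7, 0], "turn": 0},
    {"claw": 85, "delta_pos": [-36, -14.7, 0], "turn": 0},
    {"claw": 85, "delta_pos": [-36, -14.7, 0], "turn": 0},
    {"claw": 85, "delta_pos": [-36, -14.7, 0], "turn": 0},
    {"claw": 85, "delta_pos": [-36, -14.7, 0], "turn": 0}
  ]
}}

```text
clock: 1.1
eef_pos: [348.7, 260.9, 350.0]
tcp_rot: [-3.141, 0.0, 2.215]
contact_force: [1.3, -0.4, 0.0]
opening: 0.995
grasp_force: 0.0
```

Request:
{"op": "step_arm", "data": {
  "motion": [
    {"claw": 85, "delta_pos": [-36, -14.7, 0], "turn": 0},
    {"claw": 85, "delta_pos": [-36, -14.7, 0], "turn": 0},
    {"claw": 85, "delta_pos": [-36, -14.7, 0], "turn": 0},
    {"claw": 85, "delta_pos": [-36, -14.7, 0], "turn": 0},
    {"claw": 85, "delta_pos": [-36, -14.7, 0], "turn": 0},
    {"claw": 85, "delta_pos": [-36, -14.7, 0], "turn": 0},
    {"claw": 85, "delta_pos": [-36, -14.7, 0], "turn": 0},
    {"claw": 85, "delta_pos": [-36, -14.7, 0], "turn": 0}
  ]
}}

```text
clock: 1.77
eef_pos: [427.6, -40.2, 350.3]
tcp_rot: [3.141, 0.0, 2.215]
contact_force: [1.1, 1.1, 0.8]
opening: 0.997
grasp_force: 0.0
```

Request:
{"op": "step_arm", "data": {
  "motion": [
    {"claw": 85, "delta_pos": [-36, -14.7, 0], "turn": 0},
    {"claw": 85, "delta_pos": [-36, -14.7, 0], "turn": 0},
    {"claw": 85, "delta_pos": [-36, -14.7, 0], "turn": 0},
    {"claw": 85, "delta_pos": [-36, -14.7, 0], "turn": 0},
    {"claw": 85, "delta_pos": [-36, -14.7, 0], "turn": 0},
    {"claw": 85, "delta_pos": [-18, -14.7, 0], "turn": 0},
    {"claw": 85, "delta_pos": [0, 0, 0], "turn": 0}
  ]
}}

```text
clock: 2.35
eef_pos: [475.9, -253.5, 349.3]
tcp_rot: [-3.14, -0.0, 2.212]
contact_force: [-0.5, 0.5, -0.1]
opening: 0.996
grasp_force: 0.0
```

```bash
python3 -c "
from h import *
go([484.5,-271.3,284])
from rig import grab_frame
f=grab_frame('side');v=proj(f,[484.5,-271.3,295.5]);print(v)
u,w=v.astype(int)
cv2.imwrite('pics/c3.png',cv2.resize(f['img'][w-60:w+50,u-60:u+60],None,fx=5,fy=5,interpolation=2)[:,:,::-1])"
```

```text
t 2.35 p [ 475.9 -253.5  349.3] rot [-3.14  -0.     2.212] F [-0.5  0.5 -0.1] op 84.6 g 0.0 j6 -1.13
shift [-19.4  -3.7  65.3] len 68.3
[267.2 138.7]
```

Request:
{"op": "step_arm", "data": {
  "motion": [
    {"claw": 85, "delta_pos": [-19.4, -3.7, 0], "turn": 0},
    {"claw": 85, "delta_pos": [0, 0, 20], "turn": 0},
    {"claw": 85, "delta_pos": [0, 0, 20], "turn": 0},
    {"claw": 85, "delta_pos": [0, 0, 25], "turn": 0},
    {"claw": 85, "delta_pos": [0, 0, 0], "turn": 0}
  ]
}}

```text
clock: 2.82
eef_pos: [482.5, -264.7, 280.9]
tcp_rot: [-3.139, -0.007, 2.216]
contact_force: [-0.4, 0.4, 0.4]
opening: 0.997
grasp_force: 0.0
```

```bash
python3 -c "
from h import *
go([484.5,-271.3,284])
from rig import grab_frame
f=grab_frame('side');v=proj(f,[484.5,-271.3,295.5])
u,w=v.astype(int)
cv2.imwrite('pics/c3.png',cv2.resize(f['img'][w-60:w+50,u-60:u+60],None,fx=5,fy=5,interpolation=2)[:,:,::-1])"
```

```text
t 2.82 p [ 482.5 -264.7  280.9] rot [-3.139 -0.007  2.216] F [-0.4  0.4  0.4] op 84.8 g 0.0 j6 -1.15
shift [-6.5 -2.3 -3.1] len 7.5
```

View pics/c3.png

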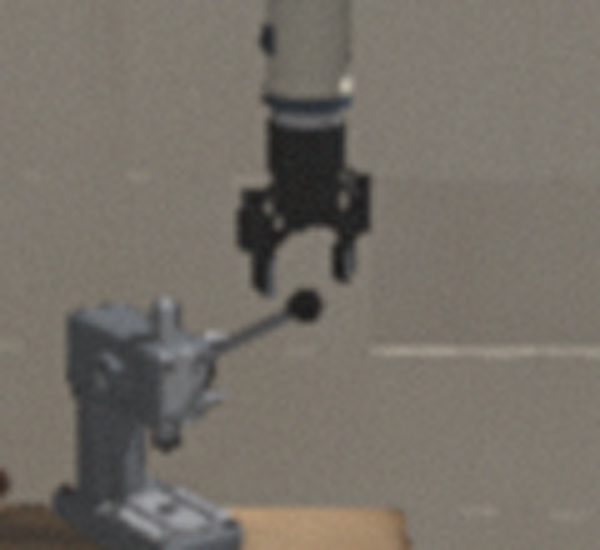

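The crop shows the ball at (303,305) with the open fingertips at about (265,290) and (340,283). They are centred on it but look too high, so I'll measure that.

```bash
python3 -c "
from h import *
from rig import grab_frame
f=grab_frame('side');s=pickle.load(open('pics/side0.pkl','rb'))
u,w=proj(f,[484.5,-271.3,295.5]).astype(int)
d=cv2.absdiff(f['img'],s['img']).max(2)[w-40:w+20,u-25:u+30]
m=d>35
for c in range(55):
  r=np.where(m[:,c])[0]
  if len(r): print(c+u-25,r.max()+w-40,end='; ')
go([484.5,-271.3,284]); print(proj(f,[482.5,-264.7,281]),proj(f,[482.5,-264.7,300]),proj(f,[484.5,-271.3,295.5]))
"
```

```text
254 126; 255 127; 256 127; 257 133; 258 135; 259 135; 260 135; 261 135; 262 127; 263 125; 264 125; 265 123; 266 123; 267 123; 268 123; 269 122; 270 122; 271 122; 272 122; 273 132; 274 133; 275 133; 276 132; 277 131; 278 124; 279 124; 280 124; t 2.92 p [ 484.4 -266.   285.2] rot [-3.141e+00 -2.000e-03  2.216e+00] F [-0.2 -0.2 -0. ] op 84.6 g 0.0 j6 -1.15
shift [-4.2 -3.1  1.2] len 5.4
[267.6 142. ] [267.7 138.2] [267.2 138.7]
```

```bash
python3 -c "
from h import *
from rig import grab_frame
s=pickle.load(open('pics/side0.pkl','rb'))
for z in(180,202,210,221,240,260):print(z,proj(s,[269.8,563.2,z]))
f=grab_frame('side')
d=cv2.absdiff(f['img'],s['img']).max(2)[128:146,254:282]
print(d)
p=proj(s,[269.8,563.2,210]).astype(int)
a=cv2.resize(s['img'][p[1]-50:p[1]+30,p[0]-40:p[0]+40],None,fx=5,fy=5,interpolation=2)
b=cv2.resize(f['img'][100:180,227:307],None,fx=5,fy=5,interpolation=2)
cv2.imwrite('pics/c4.png',np.hstack([a,b])[:,:,::-1])
"
```

```text
180 [341.9 259.8]
202 [342.7 253.6]
210 [343.  251.3]
221 [343.4 248.1]
240 [344.1 242.6]
260 [344.8 236.7]
[[ 5  3 11 50 85 91 71 34  6  2  2  3  2  2  3  4  4  3  2 52 89 86 41  8
   5  4  4  3]
 [ 1  6  7 50 91 90 57 47 14  4  5  4  3  0  1  4  5  2  6 51 96 87 41 14
   7  3  3  2]
 [ 5  3  9 47 84 84 51 44 15  2  2  2  3  2  5  2  4  3  6 47 92 87 43  9
   2  2  2  7]
 [ 4  1  6 49 89 84 47 42 18  1  5  1  1  3  4  2  5  2  6 45 88 87 45 12
   4  6  4  5]
 [ 2  2  4 47 84 79 52 38 16  3  4  8  3  3  1  4  1  5  7 28 68 83 56 16
   3  2  3  3]
 [ 2  3  4 47 87 81 53 46 13  3  3  2  1  6  4  2  4  5  1 11 30 40 37  6
   1  4  1  2]
 [ 1  1  1 31 70 75 51 45 16  5  3  1  1  2  3  3  2  5  5  2  9  4  1  4
   2  2  3  2]
 [ 1  3  1 11 47 61 47 46 21  6  5  2  2  2  2  2  4  1  2  3  2  3  5  3
   2  5  5  1]
 [ 4  3  1  3 26 27 25 25 11  7  4  3  3  2  2  2  3  3  2  3  1  2  7  2
   2  3  2  1]
 [ 3  1  4  3  3  5  3  5  5  1  3  2  3  5  2  3  1  4  2  4  3  1  2  4
   2  2  1  2]
 [ 3  4  4  1  5  1  2  4  2  1  4  2  3 11  3  2  2  1  3  3  2  1  3  6
   2  3  7  3]
 [ 3  3  4  1  4  2  2  3  2  4  2  2  5  4 10  2  2  4  2  0  4  3  1  2
   1  4  2  1]
 [ 6  2  2  5  4  1  2  0  3  6  5  3  1  1  5  3  7  2  2  6  1  2  5  1
   4  2  3  3]
 [ 1  3  3  3  0  0  6  5  2  4  2  6  2  4  3  3  5  2  2  2  5  1  1  3
   5  3  7  0]
 [ 2  4  3  2  2  5  1  3  3  4  1  2  1  3  2  3  1  2  5  4  2  6  1  2
   4  5  2  2]
 [ 1  5  1  2  1  3  6  2  4  1  2  1  3  3  2  3  2  2  4  3  1  1  0  5
   3  1  3  4]
 [ 1  2  2  2  6  0  2  2  2  7  5  4  1  3  6  2  1  1  3  1  1  4  5  3
   4  4  3  2]
 [ 4  2  3  1  1  7  3  2  2  2  2  3  5  3  2  2  2  3  5  2  2  3  1  2
   2  3  2  5]]
```

View pics/c4.png

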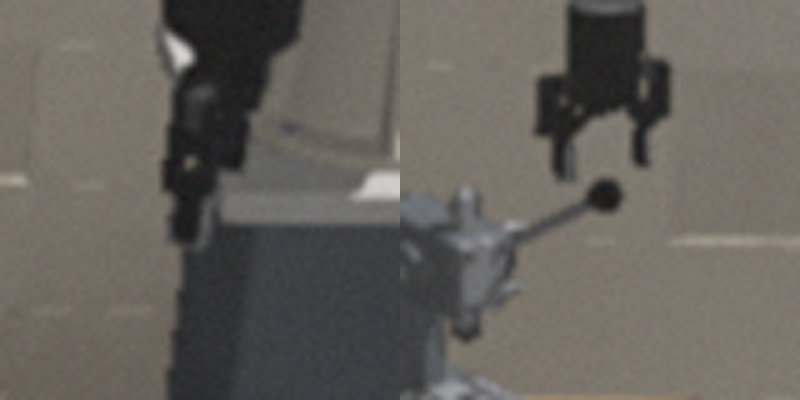

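Request:
{"op": "step_arm", "data": {
  "motion": [
    {"claw": 85, "delta_pos": [-2, -2, 10], "turn": 0},
    {"claw": 85, "delta_pos": [0, 0, 0], "turn": 0},
    {"claw": 85, "delta_pos": [0, 0, 0], "turn": 0}
  ]
}}

```text
clock: 3.22
eef_pos: [484.4, -270.0, 275.5]
tcp_rot: [3.141, 0.0, 2.215]
contact_force: [-1.0, -0.2, 0.7]
opening: 0.995
grasp_force: 0.0
```

```bash
python3 -c "
import rig
print([x for x in dir(rig) if x[0]!='_'], getattr(rig,'tcp_to_tips',None))
from h import *
from rig import grab_frame
s=pickle.load(open('pics/side0.pkl','rb'))
f=grab_frame('side')
d=cv2.absdiff(f['img'],s['img']).max(2)[115:150,250:285]
m=d>30
print([(c+250,np.where(m[:,c])[0].max()+115) for c in range(35) if m[:,c].any()])
go([484.5,-271.3,284])
"
```

```text
['MotionError', 'grab_frame', 'sense', 'sign_off', 'tcp_to_tips'] 8.0
[(254, np.int64(128)), (255, np.int64(128)), (256, np.int64(129)), (257, np.int64(135)), (258, np.int64(136)), (259, np.int64(137)), (260, np.int64(137)), (261, np.int64(137)), (262, np.int64(128)), (263, np.int64(126)), (264, np.int64(126)), (265, np.int64(124)), (266, np.int64(124)), (267, np.int64(124)), (268, np.int64(124)), (269, np.int64(124)), (270, np.int64(124)), (271, np.int64(123)), (272, np.int64(123)), (273, np.int64(134)), (274, np.int64(134)), (275, np.int64(135)), (276, np.int64(134)), (277, np.int64(127)), (278, np.int64(126)), (279, np.int64(125)), (280, np.int64(125))]
t 3.27 p [ 484.5 -270.1  275.7] rot [3.141 0.    2.215] F [-1.2  0.2 -0.3] op 84.5 g 0.0 j6 -1.16
shift [-1.  -0.7 -8.3] len 8.4
```

```bash
python3 -c "
from h import *
from rig import grab_frame
t=pickle.load(open('pics/top0.pkl','rb'))
f=grab_frame('top')
print(proj(f,[484.5,-270,275.7]),proj(f,[484.5,-270,345]))
d=cv2.resize(f['img'][160:250,300:410],None,fx=6,fy=6,interpolation=2)
cv2.imwrite('pics/c5.png',d[:,:,::-1])
"
```

```text
[349.1 204.4] [353.4 203.7]
```

View pics/c5.png

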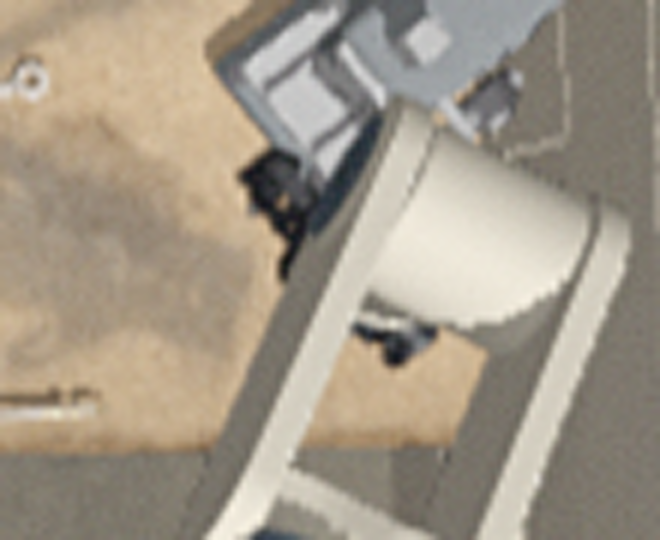

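The top crop shows the knuckles at (270,185) and (400,345), so they straddle the ball in xy as intended. Only the height looks off. I'll lower a little and close gently.

Request:
{"op": "step_arm", "data": {
  "motion": [
    {"claw": 85, "delta_pos": [0, 0, 8], "turn": 0},
    {"claw": 60, "delta_pos": [0, 0, 0], "turn": 0},
    {"claw": 45, "delta_pos": [0, 0, 0], "turn": 0},
    {"claw": 30, "delta_pos": [0, 0, 0], "turn": 0},
    {"claw": 25, "delta_pos": [0, 0, 0], "turn": 0},
    {"claw": 25, "delta_pos": [0, 0, 0], "turn": 0}
  ],
  "force": 20
}}

```text
clock: 3.82
eef_pos: [481.5, -271.7, 267.5]
tcp_rot: [-3.135, -0.001, 2.215]
contact_force: [-14.8, -8.7, 7.6]
opening: 0.402
grasp_force: 21.9
```

```bash
python3 -c "
from h import *
from rig import grab_frame
s=pickle.load(open('pics/side0.pkl','rb'))
f=grab_frame('side')
d=cv2.absdiff(f['img'],s['img']).max(2)[115:150,250:285]
m=d>30
print([(c+250,int(np.where(m[:,c])[0].max()+115)) for c in range(35) if m[:,c].any()])
go([484.5,-271.3,284])
"
```

```text
[(255, 122), (256, 125), (257, 129), (258, 131), (259, 131), (260, 132), (261, 132), (262, 138), (263, 139), (264, 137), (265, 140), (266, 139), (267, 128), (268, 127), (269, 135), (270, 136), (271, 138), (272, 138), (273, 137), (274, 131), (275, 130), (276, 130), (277, 128), (278, 125), (279, 122)]
t 3.87 p [ 481.6 -271.8  267.6] rot [-3.135e+00 -1.000e-03  2.215e+00] F [-14.   -7.7   8.2] op 34.6 g 21.7 j6 -1.16
shift [ -1.4   2.6 -16.4] len 16.7
```

Request:
{"op": "step_arm", "data": {
  "motion": [
    {"claw": 60, "delta_pos": [0, 0, 0], "turn": 0},
    {"claw": 60, "delta_pos": [0, -4, 0], "turn": 0},
    {"claw": 60, "delta_pos": [0, 0, 15], "turn": 0},
    {"claw": 45, "delta_pos": [0, 0, 0], "turn": 0},
    {"claw": 32, "delta_pos": [0, 0, 0], "turn": 0},
    {"claw": 25, "delta_pos": [0, 0, 0], "turn": 0},
    {"claw": 25, "delta_pos": [0, 0, 0], "turn": 0}
  ],
  "force": 20
}}

```text
clock: 4.45
eef_pos: [481.4, -271.9, 252.3]
tcp_rot: [3.141, -0.001, 2.215]
contact_force: [2.5, 2.7, -4.3]
opening: 0.403
grasp_force: 20.6
```

```bash
python3 -c "
from h import *
go([484.5,-271.3,284])
"
```

```text
t 4.45 p [ 481.4 -271.9  252.3] rot [ 3.141e+00 -1.000e-03  2.215e+00] F [ 2.5  2.7 -4.3] op 34.3 g 20.6 j6 -1.16
shift [ -1.4   2.9 -31.7] len 31.9
```

Request:
{"op": "step_arm", "data": {
  "motion": [
    {"claw": 25, "delta_pos": [0, 0, 0], "turn": 0},
    {"claw": 25, "delta_pos": [7.7, 0, 14.6], "turn": 0},
    {"claw": 25, "delta_pos": [6.5, 0, 15.1], "turn": 0},
    {"claw": 25, "delta_pos": [5.3, 0, 15.6], "turn": 0},
    {"claw": 25, "delta_pos": [4.1, 0, 16], "turn": 0},
    {"claw": 25, "delta_pos": [2.8, 0, 16.3], "turn": 0},
    {"claw": 25, "delta_pos": [1.5, 0, 16.4], "turn": 0}
  ],
  "force": 50
}}

```text
clock: 5.03
eef_pos: [466.2, -251.6, 160.1]
tcp_rot: [3.14, 0.006, 2.215]
contact_force: [-0.6, -2.0, 11.4]
opening: 0.393
grasp_force: 54.1
```

```bash
python3 -c "
from h import *
from rig import grab_frame
go([484.5,-271.3,284])
f=grab_frame('side'); 
cv2.imwrite('pics/c6.png',cv2.resize(f['img'][100:200,205:305],None,fx=5,fy=5,interpolation=2)[:,:,::-1])
"
```

```text
t 5.03 p [ 466.2 -251.6  160.1] rot [3.14  0.006 2.215] F [-0.6 -2.  11.4] op 33.4 g 54.1 j6 -1.14
shift [ -26.8    2.7 -123.9] len 126.8
```

View pics/c6.png

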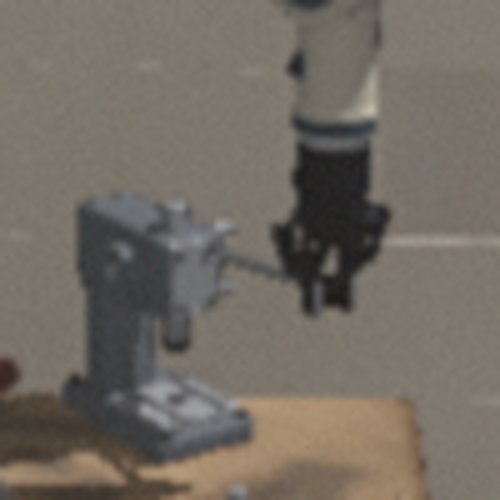

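The crop shows the ball held between the fingers at about (320,285) and the rod following it down. I'll continue to the stop.

Request:
{"op": "step_arm", "data": {
  "motion": [
    {"claw": 25, "delta_pos": [0.2, 0, 16.5], "turn": 0},
    {"claw": 25, "delta_pos": [-1.1, 0, 16.4], "turn": 0},
    {"claw": 25, "delta_pos": [-2.4, 0, 16.3], "turn": 0},
    {"claw": 25, "delta_pos": [-3.6, 0, 16.1], "turn": 0},
    {"claw": 25, "delta_pos": [-4.5, 0, 14], "turn": 0},
    {"claw": 25, "delta_pos": [0, 0, 0], "turn": 0}
  ]
}}

```text
clock: 5.58
eef_pos: [473.3, -261.0, 79.0]
tcp_rot: [3.141, 0.004, 2.215]
contact_force: [0.6, 0.4, 11.1]
opening: 0.395
grasp_force: 57.1
```

```bash
python3 -c "
from h import *
go([484.5,-271.3,284])
"
```

```text
t 5.58 p [ 473.3 -261.    79. ] rot [3.141 0.004 2.215] F [ 0.6  0.4 11.1] op 33.5 g 57.1 j6 -1.15
shift [ -15.     2.8 -205. ] len 205.6
```

Request:
{"op": "step_arm", "data": {
  "motion": [
    {"claw": 25, "delta_pos": [-2.3, 0, 7], "turn": 0},
    {"claw": 25, "delta_pos": [-2.6, 0, 7], "turn": 0},
    {"claw": 25, "delta_pos": [-1, 0, 3], "turn": 0},
    {"claw": 25, "delta_pos": [0, 0, 0], "turn": 0}
  ]
}}

```text
clock: 5.92
eef_pos: [476.8, -265.6, 63.4]
tcp_rot: [3.141, 0.004, 2.215]
contact_force: [-0.2, -1.4, 12.0]
opening: 0.394
grasp_force: 57.3
```

```bash
python3 -c "
from h import *
go([484.5,-271.3,284])
"
```

```text
t 5.92 p [ 476.8 -265.6   63.4] rot [3.141 0.004 2.215] F [-0.2 -1.4 12. ] op 33.5 g 57.3 j6 -1.15
shift [  -9.2    2.8 -220.6] len 220.8
```

Request:
{"op": "step_arm", "data": {
  "motion": [
    {"claw": 25, "delta_pos": [-1.5, 0, 4], "turn": 0},
    {"claw": 25, "delta_pos": [0, 0, 0], "turn": 0}
  ]
}}

```text
clock: 6.08
eef_pos: [477.9, -267.0, 59.7]
tcp_rot: [3.141, 0.005, 2.215]
contact_force: [-1.3, -0.4, 12.5]
opening: 0.394
grasp_force: 57.2
```

Request:
{"op": "step_arm", "data": {
  "motion": [
    {"claw": 25, "delta_pos": [-1.5, 0, 4], "turn": 0},
    {"claw": 25, "delta_pos": [0, 0, 0], "turn": 0}
  ]
}}

```text
clock: 6.25
eef_pos: [478.5, -267.8, 57.3]
tcp_rot: [3.141, 0.004, 2.215]
contact_force: [-8.1, 3.3, 31.7]
opening: 0.396
grasp_force: 58.4
```

```bash
python3 -c "
from h import *
from rig import grab_frame
go([484.5,-271.3,284])
f=grab_frame('side'); 
cv2.imwrite('pics/c7.png',cv2.resize(f['img'][110:210,215:315],None,fx=6,fy=6,interpolation=2)[:,:,::-1])
"
```

```text
t 6.25 p [ 478.5 -267.8   57.3] rot [3.141 0.004 2.215] F [-8.1  3.3 31.7] op 33.6 g 58.4 j6 -1.16
shift [  -6.4    2.7 -226.7] len 226.8
```

View pics/c7.png

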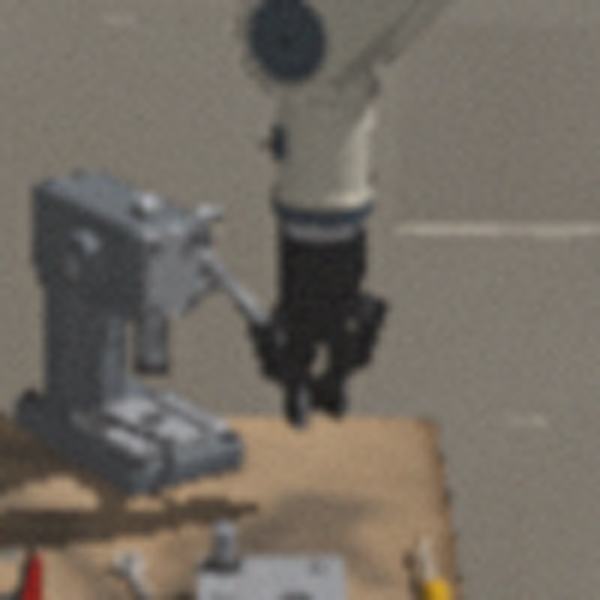

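```bash
python3 -c "
from h import *
s=pickle.load(open('pics/side0.pkl','rb'))
P=np.array([593.7,-417,190]);d=np.array([-.6,.8,0])
for e in(30,-10,-15,-20,-23,-26):
  r=np.radians(e);w=lambda L:P+L*(np.cos(r)*d+[0,0,np.sin(r)])
  print(e,w(210).round(),[((proj(s,w(L))-[215,110]+.5)*6).round() for L in(0,60,120,210)])
print(((proj(s,[478.5,-267.8,57.3])-[215,110]+.5)*6).round())
"
```

```text
30 [ 485. -272.  295.] [array([189., 240.]), array([223., 223.]), array([259., 205.]), array([316., 176.])]
-10 [ 470. -252.  154.] [array([189., 240.]), array([228., 269.]), array([268., 300.]), array([331., 348.])]
-15 [ 472. -255.  136.] [array([189., 240.]), array([227., 275.]), array([266., 310.]), array([328., 367.])]
-20 [ 475. -259.  118.] [array([189., 240.]), array([226., 280.]), array([264., 320.]), array([323., 384.])]
-23 [ 478. -262.  108.] [array([189., 240.]), array([225., 282.]), array([262., 326.]), array([320., 394.])]
-26 [ 480. -266.   98.] [array([189., 240.]), array([224., 285.]), array([260., 331.]), array([316., 403.])]
[317. 446.]
```

The force jumped from 12 to 32 N after 195 mm of travel, the ram is down and the rod lies at about -22°, so the lower stop is reached. I'll bring the lever back up along the same arc.

Request:
{"op": "step_arm", "data": {
  "motion": [
    {"claw": 25, "delta_pos": [3, 0, -8], "turn": 0},
    {"claw": 25, "delta_pos": [5.9, 0, -17], "turn": 0},
    {"claw": 25, "delta_pos": [4.5, 0, -14], "turn": 0},
    {"claw": 25, "delta_pos": [3.6, 0, -16.1], "turn": 0},
    {"claw": 25, "delta_pos": [2.4, 0, -16.3], "turn": 0},
    {"claw": 25, "delta_pos": [1.1, 0, -16.4], "turn": 0},
    {"claw": 25, "delta_pos": [-0.2, 0, -16.5], "turn": 0},
    {"claw": 25, "delta_pos": [-1.5, 0, -16.4], "turn": 0}
  ]
}}

```text
clock: 6.97
eef_pos: [465.4, -250.6, 176.5]
tcp_rot: [3.141, -0.0, 2.215]
contact_force: [2.2, 1.0, 3.1]
opening: 0.396
grasp_force: 60.0
```

Request:
{"op": "step_arm", "data": {
  "motion": [
    {"claw": 25, "delta_pos": [-2.8, 0, -16.3], "turn": 0},
    {"claw": 25, "delta_pos": [-4.1, 0, -16], "turn": 0},
    {"claw": 25, "delta_pos": [-5.3, 0, -15.6], "turn": 0},
    {"claw": 25, "delta_pos": [-6.5, 0, -15.1], "turn": 0},
    {"claw": 25, "delta_pos": [-6, 0, -11.6], "turn": 0},
    {"claw": 25, "delta_pos": [0, 0, 0], "turn": 0}
  ]
}}

```text
clock: 7.47
eef_pos: [478.1, -267.6, 247.9]
tcp_rot: [3.141, -0.01, 2.214]
contact_force: [-6.3, 15.8, 0.0]
opening: 0.389
grasp_force: 59.1
```

```bash
python3 -c "
from h import *
go([484.5,-271.3,284])
"
```

```text
t 7.47 p [ 478.1 -267.6  247.9] rot [ 3.141 -0.01   2.214] F [-6.3 15.8  0. ] op 33.1 g 59.1 j6 -1.16
shift [ -6.8   2.9 -36.1] len 36.8
```

Request:
{"op": "step_arm", "data": {
  "motion": [
    {"claw": 25, "delta_pos": [-1.7, 0, -3], "turn": 0},
    {"claw": 45, "delta_pos": [0, 0, 0], "turn": 0},
    {"claw": 85, "delta_pos": [0, 0, 0], "turn": 0},
    {"claw": 85, "delta_pos": [0, 0, 0], "turn": 0},
    {"claw": 85, "delta_pos": [0, 0, 0], "turn": 0},
    {"claw": 85, "delta_pos": [0, 0, -25], "turn": 0},
    {"claw": 85, "delta_pos": [0, 0, -30], "turn": 0},
    {"claw": 85, "delta_pos": [0, 0, -30], "turn": 0}
  ]
}}

```text
clock: 8.13
eef_pos: [480.9, -272.6, 338.5]
tcp_rot: [-3.141, -0.0, 2.215]
contact_force: [0.1, 0.3, 0.8]
opening: 0.991
grasp_force: 0.0
```

Request:
{"op": "step_arm", "data": {
  "motion": [
    {"claw": 85, "delta_pos": [0, 0, 0], "turn": 0.12},
    {"claw": 85, "delta_pos": [0, 0, 0], "turn": 0.12},
    {"claw": 85, "delta_pos": [0, 0, 0], "turn": 0.12},
    {"claw": 85, "delta_pos": [0, 0, 0], "turn": 0.12},
    {"claw": 85, "delta_pos": [0, 0, 0], "turn": 0.12},
    {"claw": 85, "delta_pos": [0, 0, 0], "turn": 0.04}
  ]
}}

```text
clock: 8.63
eef_pos: [481.4, -272.9, 338.0]
tcp_rot: [3.14, 0.001, 1.568]
contact_force: [0.1, 0.1, -0.1]
opening: 0.994
grasp_force: 0.0
```

```bash
python3 -c "
from h import *
from rig import grab_frame
go([536,167.2,200])
s=pickle.load(open('pics/side0.pkl','rb'));f=grab_frame('side')
def ball(f):
  m=cv2.inRange(cv2.cvtColor(f['img'][128:148,258:278],cv2.COLOR_RGB2HSV),(0,0,0),(180,255,75));n,_,st,c=cv2.connectedComponentsWithStats(m);return [(c[i]+[258,128],st[i][4]) for i in range(1,n)]
print(ball(s),ball(f))
"
```

```text
t 8.63 p [ 481.4 -272.9  338. ] rot [3.140e+00 1.000e-03 1.568e+00] F [ 0.1  0.1 -0.1] op 84.5 g 0.0 j6 -0.51
shift [440.3  53.2 138. ] len 464.5
[(array([267.13888889, 138.69444444]), np.int32(36))] [(array([267.13888889, 138.69444444]), np.int32(36))]
```

The ball is back at exactly its rest pixel (267.1,138.7). Next is the right-hand bushing.

Request:
{"op": "step_arm", "data": {
  "motion": [
    {"claw": 85, "delta_pos": [40, 4.6, 8], "turn": 0},
    {"claw": 85, "delta_pos": [40, 4.6, 8], "turn": 0},
    {"claw": 85, "delta_pos": [40, 4.6, 8], "turn": 0},
    {"claw": 85, "delta_pos": [40, 4.6, 8], "turn": 0},
    {"claw": 85, "delta_pos": [40, 4.6, 8], "turn": 0},
    {"claw": 85, "delta_pos": [40, 4.6, 8], "turn": 0},
    {"claw": 85, "delta_pos": [40, 4.6, 8], "turn": 0},
    {"claw": 85, "delta_pos": [40, 4.6, 8], "turn": 0}
  ]
}}

```text
clock: 9.35
eef_pos: [517.1, 49.5, 273.7]
tcp_rot: [3.14, 0.0, 1.576]
contact_force: [1.3, 0.1, 1.3]
opening: 0.995
grasp_force: 0.0
```

Request:
{"op": "step_arm", "data": {
  "motion": [
    {"claw": 85, "delta_pos": [40, 4.6, 10], "turn": 0},
    {"claw": 85, "delta_pos": [40, 4.6, 10], "turn": 0},
    {"claw": 85, "delta_pos": [40, 4.6, 10], "turn": 0},
    {"claw": 85, "delta_pos": [0, 0, 40], "turn": 0},
    {"claw": 85, "delta_pos": [0, 0, 40], "turn": 0},
    {"claw": 85, "delta_pos": [0, 0, 30], "turn": 0},
    {"claw": 85, "delta_pos": [0, 0, 0], "turn": 0}
  ]
}}

```text
clock: 9.93
eef_pos: [526.4, 166.9, 128.0]
tcp_rot: [-3.133, 0.003, 1.577]
contact_force: [-0.9, -0.5, -0.0]
opening: 0.995
grasp_force: 0.0
```

```bash
python3 -c "
from h import *
from rig import grab_frame
go([534,167.2,70])
s=pickle.load(open('pics/side0.pkl','rb'));f=grab_frame('side')
p=proj(s,[536,167,70]).astype(int);print(p,proj(s,[536,167,110]))
b=[(slice(p[1]-40,p[1]+20),slice(p[0]-25,p[0]+25))]
d=cv2.absdiff(f['img'],s['img']).max(2)[b[0]]>30
print([(c+p[0]-25,int(np.where(d[:,c])[0].max()+p[1]-40)) for c in range(50) if d[:,c].any()])
cv2.imwrite('pics/c8.png',cv2.resize(f['img'][p[1]-60:p[1]+30,p[0]-50:p[0]+50],None,fx=6,fy=6,interpolation=2)[:,:,::-1])
"
```

```text
t 9.93 p [526.4 166.9 128. ] rot [-3.133e+00  3.000e-03  1.577e+00] F [-0.9 -0.5 -0. ] op 84.6 g 0.0 j6 0.3
shift [ 0.3  7.6 58. ] len 58.5
[254 223] [254.6 215.2]
[(np.int64(230), 242), (np.int64(231), 242), (np.int64(232), 242), (np.int64(233), 242), (np.int64(234), 242), (np.int64(238), 194), (np.int64(239), 195), (np.int64(240), 242), (np.int64(241), 242), (np.int64(242), 242), (np.int64(243), 242), (np.int64(244), 242), (np.int64(245), 242), (np.int64(246), 242), (np.int64(247), 242), (np.int64(248), 242), (np.int64(249), 241), (np.int64(250), 191), (np.int64(251), 190), (np.int64(252), 190), (np.int64(253), 191), (np.int64(254), 191), (np.int64(255), 191), (np.int64(256), 191), (np.int64(257), 191), (np.int64(258), 238), (np.int64(259), 239), (np.int64(260), 239), (np.int64(261), 238), (np.int64(262), 190), (np.int64(263), 190), (np.int64(264), 191), (np.int64(265), 242), (np.int64(266), 242), (np.int64(267), 242), (np.int64(268), 242), (np.int64(269), 242), (np.int64(270), 242), (np.int64(271), 242), (np.int64(272), 195), (np.int64(273), 195), (np.int64(274), 194), (np.int64(275), 194), (np.int64(276), 193)]
```

View pics/c8.png

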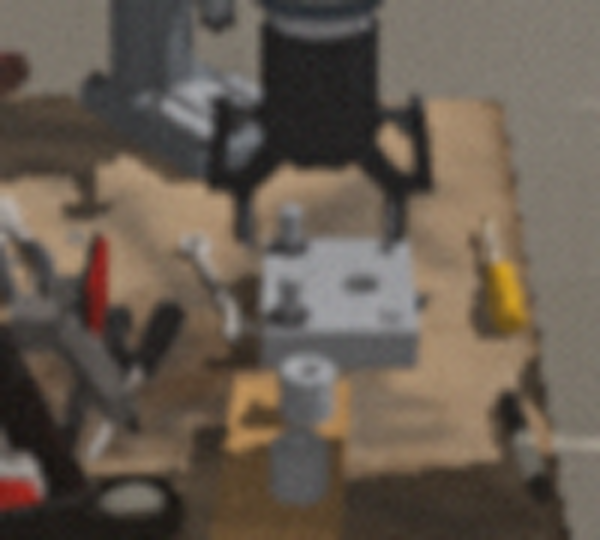

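The crop shows the bushing top at (307,368) and the fingertips at (245,245) and (393,248). The tool needs about +9 mm in x, and the tips again show 30–35 mm higher than reported. I'll go down in stages with the fingers part closed and watch the tip row numerically.

Request:
{"op": "step_arm", "data": {
  "motion": [
    {"claw": 60, "delta_pos": [0, 8, 0], "turn": 0},
    {"claw": 60, "delta_pos": [0, 0, 20], "turn": 0},
    {"claw": 60, "delta_pos": [0, 0, 20], "turn": 0},
    {"claw": 60, "delta_pos": [0, 0, 20], "turn": 0},
    {"claw": 60, "delta_pos": [0, 0, 0], "turn": 0},
    {"claw": 60, "delta_pos": [0, 0, 0], "turn": 0}
  ],
  "force": 40
}}

```text
clock: 10.48
eef_pos: [539.7, 167.9, 75.0]
tcp_rot: [3.14, -0.0, 1.575]
contact_force: [-0.8, 0.8, 0.3]
opening: 0.701
grasp_force: 0.0
```

```bash
cat >> h.py <<'E'
def tips(u0=225,u1=290,v0=180,v1=235,thr=75):
    "black gripper: lowest dark row per column in the side view"
    from rig import grab_frame
    f=grab_frame('side'); g=f['img'][v0:v1,u0:u1].max(2)
    print('cols',u0,'..'); print([(c+u0,int(np.where(g[:,c]<thr)[0].max()+v0)) for c in range(u1-u0) if (g[:,c]<thr).any()])
    return f
E
python3 -c "
from h import *
f=tips()
go([535,167.2,42])
print(f['img'][205:230:1,236:275].max(2))
"
```

```text
cols 225 ..
[(225, 234), (226, 234), (227, 223), (228, 226), (229, 225), (230, 224), (231, 223), (232, 221), (233, 219), (234, 216), (235, 191), (236, 191), (237, 234), (238, 234), (239, 234), (240, 234), (241, 234), (242, 224), (243, 223), (244, 223), (245, 223), (246, 223), (247, 223), (248, 216), (249, 216), (250, 216), (251, 216), (252, 216), (253, 216), (254, 203), (255, 203), (256, 202), (257, 202), (258, 203), (259, 203), (260, 205), (261, 206), (262, 210), (263, 216), (264, 212), (265, 210), (266, 209), (267, 208), (268, 207), (269, 206), (270, 201), (287, 234), (288, 234), (289, 234)]
t 10.53 p [540.1 168.1  75.6] rot [ 3.139e+00 -1.000e-03  1.575e+00] F [-0.4  0.6 -0.3] op 60.1 g 0.0 j6 0.3
shift [-0.8 -5.1 33.6] len 34.0
[[111 112  74  33  32  47  61  54  41  30  36  60  98 110 108  96  95 104
  116 140 152 157 149 104  55  35  32  54 100  95  59  41  34  65 131 153
  145 139 135]
 [106 112  75  42  31  30  33  36  28  33  48  96 132 153 152 141 138 146
  149 152 154 157 156 134  89  49  33  39  50  48  38  31  38  73 135 154
  154 150 141]
 [110 100  71  44  38  32  35  3
[... 3017 characters left out ...]
 117 119 120 127 139 148 159 166
  164 167 164]
 [ 90  84  89  89  96  94 105 142 162 163 164 166 167 159 121  89  83  88
   88  98 126 143 143 138 143 142 127 121 119 119 122 126 141 150 163 165
  169 169 165]
 [ 89  87  89  89  95  96 114 163 180 184 181 178 174 167 129  93  83  88
   97 106 110 122 129 145 163 164 140 123 118 121 122 125 136 143 154 158
  161 161 166]
 [ 82  84  84  87  92  98 122 166 189 180 176 177 180 171 130  92  86  88
   95 100 104 117 127 146 166 165 138 122 122 123 122 124 128 135 142 144
  146 150 149]
 [ 79  83  79  80  84  91 129 173 186 166 152 160 170 168 127  91  82  89
   89 100 102 120 131 145 163 163 139 123 122 126 121 124 129 127 129 131
  132 134 141]]
```

Request:
{"op": "step_arm", "data": {
  "motion": [
    {"claw": 60, "delta_pos": [0, -5, 10], "turn": 0},
    {"claw": 60, "delta_pos": [0, 0, 15], "turn": 0},
    {"claw": 60, "delta_pos": [0, 0, 0], "turn": 0},
    {"claw": 60, "delta_pos": [0, 0, 0], "turn": 0}
  ]
}}

```text
clock: 10.87
eef_pos: [532.9, 167.8, 48.6]
tcp_rot: [-3.141, 0.0, 1.575]
contact_force: [-0.2, 0.4, -1.3]
opening: 0.702
grasp_force: 0.0
```

```bash
python3 -c "
from h import *
f=tips()
go([535,167.2,42])
print(f['img'][212:236,238:270].max(2))
"
```

```text
cols 225 ..
[(225, 234), (226, 234), (227, 234), (228, 226), (229, 225), (230, 224), (231, 223), (232, 221), (233, 219), (234, 216), (235, 191), (236, 191), (237, 234), (238, 234), (239, 234), (240, 234), (241, 234), (242, 224), (243, 223), (244, 223), (245, 223), (246, 223), (247, 223), (248, 216), (249, 216), (250, 216), (251, 216), (252, 216), (253, 216), (254, 208), (255, 208), (256, 208), (257, 208), (258, 208), (259, 208), (260, 208), (261, 210), (262, 211), (263, 222), (264, 222), (265, 223), (266, 222), (267, 214), (268, 214), (269, 214), (270, 213), (271, 209), (272, 204), (284, 217), (287, 234), (288, 234), (289, 234)]
t 10.92 p [533.4 167.9  49. ] rot [ 3.141 -0.     1.575] F [-0.2 -0.2  0.2] op 60.0 g 0.0 j6 0.3
shift [-0.7  1.6  7. ] len 7.3
[[100  69  39  32  29  32  32  31  32  36  75 115 113  92  92 112 140 154
  160 160 158 162 157 129  75  38  29  32  36  36  38  31]
 [102  82  52  37  40  39  32  32  32  51 106 126 108  90  90 106 134 150
  155 160 160 162 163 151 106  49  32  34  34  35  33  33]
 [112 108  77  62  78  64  35  32  30  53  97 101  82  80  89  95 104
[... 2157 characters left out ...]
5 137 120 119 118 123 124 124 122]
 [ 90  84  82  96 148 172 158 116  91  89  96  98  90  81  86  90  91  88
   84  99 118 147 164 162 139 124 121 125 125 126 128 131]
 [104  94  93  97 133 147 126  94  86  81  81  80  84  82  86  88  87  88
   94 110 134 156 167 162 142 127 125 125 124 130 139 143]
 [ 94  90  78  84  96  98  90  85  84  84  84  85  86  83  85  84  87  92
  113 141 160 167 167 163 139 128 123 120 124 128 127 138]
 [ 65  61  63  64  76  87  81  82  84  90  90  85  87  81  79  81  86  94
  116 151 171 169 164 160 139 126 120 122 124 123 120 126]
 [ 56  50  53  69  88  94  91  90  96 119 124 103  81  79  82  81  85  80
   97 131 167 159 142 143 130 121 117 122 116 118 121 120]]
```

Request:
{"op": "step_arm", "data": {
  "motion": [
    {"claw": 60, "delta_pos": [0, 1, 5], "turn": 0},
    {"claw": 60, "delta_pos": [0, 0, 5], "turn": 0},
    {"claw": 60, "delta_pos": [0, 0, 0], "turn": 0}
  ]
}}

```text
clock: 11.17
eef_pos: [533.8, 167.7, 37.8]
tcp_rot: [-3.141, 0.0, 1.575]
contact_force: [-0.5, 0.5, -0.6]
opening: 0.7
grasp_force: 0.0
```

Request:
{"op": "step_arm", "data": {
  "motion": [
    {"claw": 60, "delta_pos": [0, 0, 4], "turn": 0},
    {"claw": 60, "delta_pos": [0, 0, 0], "turn": 0},
    {"claw": 60, "delta_pos": [0, 0, 0], "turn": 0}
  ]
}}

```text
clock: 11.42
eef_pos: [533.9, 167.7, 34.0]
tcp_rot: [-3.141, 0.0, 1.575]
contact_force: [-0.2, 0.6, 0.6]
opening: 0.707
grasp_force: 0.0
```

```bash
python3 -c "
from h import *
from rig import grab_frame
go([535,167.2,42])
f=grab_frame('side')
print(f['img'][216:236,258:272].max(2))
"
```

```text
t 11.42 p [533.9 167.7  34. ] rot [-3.141  0.     1.575] F [-0.2  0.6  0.6] op 60.1 g 0.0 j6 0.3
shift [-0.5  1.1 -8. ] len 8.1
[[161 162 158 131  78  46  30  33  36  31  34  35  71 137]
 [148 148 150 139  93  50  36  33  36  40  40  47  76 127]
 [118 115 122 114  85  50  35  35  47  61  63  70  81 109]
 [ 95  92  98  91  72  62  43  44  66  82  91  89  91  92]
 [ 89  90  90  83  72  73  58  47  71  88  91  90  90  92]
 [ 92  90  90  88  74  79  60  50  77  85  90  91  87  91]
 [104  93  90  83  75  77  62  50  75  89  90  90  89  90]
 [ 98  93  86  83  75  77  60  51  77  87  93  94  91  91]
 [ 83  87  93  93  83  77  58  57  87 107 114 121 125 128]
 [ 79  92 110 114  97  85  66  74 105 130 141 147 158 165]
 [ 83 104 132 137 114  93  86 100 115 128 143 153 163 167]
 [ 83 113 154 160 130 109 111 116 122 126 137 142 154 159]
 [ 86 115 159 166 137 120 118 124 122 126 130 139 143 144]
 [ 88 119 155 165 142 121 120 122 119 122 127 125 129 127]
 [ 85 124 155 164 139 125 117 121 123 126 128 127 125 128]
 [ 92 136 164 166 140 124 123 120 122 126 130 135 133 133]
 [ 96 145 167 164 146 128 124 124 125 133 136 141 144 147]
 [104 148 170 164 144 130 126 121 124 123 130 139 139 138]
 [134 160 167 158 138 124 122 122 124 125 124 125 124 125]
 [160 169 152 146 128 122 122 119 119 119 120 120 124 124]]
```

Request:
{"op": "step_arm", "data": {
  "motion": [
    {"claw": 60, "delta_pos": [0, 1, 4], "turn": 0},
    {"claw": 60, "delta_pos": [0, 0, 4], "turn": 0},
    {"claw": 60, "delta_pos": [0, 0, 0], "turn": 0}
  ]
}}

```text
clock: 11.72
eef_pos: [534.7, 167.6, 25.5]
tcp_rot: [-3.141, 0.0, 1.575]
contact_force: [-0.3, -0.1, 0.1]
opening: 0.71
grasp_force: 0.0
```

Request:
{"op": "step_arm", "data": {
  "motion": [
    {"claw": 50, "delta_pos": [0, 0, 0], "turn": 0},
    {"claw": 42, "delta_pos": [0, 0, 0], "turn": 0},
    {"claw": 36, "delta_pos": [0, 0, 0], "turn": 0},
    {"claw": 30, "delta_pos": [0, 0, 0], "turn": 0},
    {"claw": 30, "delta_pos": [0, 0, 0], "turn": 0}
  ],
  "force": 30
}}

```text
clock: 12.13
eef_pos: [534.9, 167.8, 26.5]
tcp_rot: [-3.141, 0.0, 1.575]
contact_force: [-2.0, 0.5, 3.3]
opening: 0.435
grasp_force: 30.1
```

```bash
python3 -c "
from h import *
from rig import grab_frame
go([535,167.2,42])
f=grab_frame('side')
print(f['img'][214:236,242:272].max(2))
"
```

```text
t 12.13 p [534.9 167.8  26.5] rot [-3.141  0.     1.575] F [-2.   0.5  3.3] op 37.0 g 30.1 j6 0.3
shift [ -0.6   0.1 -15.5] len 15.5
[[ 32  35  43  57  66  70  52  36  32  46  53  56  59  72  86  83  63  40
   31  62 134 164 157 106  53  32  38  66 126 157]
 [ 32  32  39  51  64  61  46  34  35  49  64  67  76 112 136 137 101  55
   28  58 119 152 140  89  42  31  40  82 125 154]
 [ 38  32  36  43  52  47  37  30  39  57  67  71  88 134 155 156 116  64
   35  42  85 114  98  60  35  34  58 104 133 153]
 [ 45  30  33  35  37  37  34  36  55  76  90  92 103 132 148 146 121  68
   40  34  49  57  48  38  36  43  70 114 139 146]
 [ 46  31  34  34  32  31  36  40  70  97 104 108 113 116 117 119 109  73
   42  34  36  32  33  32  35  48  78 105 115 119]
 [ 57  39  35  34  35  35  33  36  67  91  96  96  91  94  92  95  92  68
   45  35  38  36  33  36  41  59  81  90  93  92]
 [ 69  47  42  43  42  38  33  44  64  86  87  90  89  88  88  89  89  68
   43  37  34  40  47  52  54  75  86  91  89  89]
 [ 71  56  48  51  44  38  35  47  69  87  94 102 102 100 103  97  89  69
   52  44  46  65 
[... 1083 characters left out ...]
 90  89  86  86  86 105
  140 153 139 122 119 121 120 125 124 124 124 128]
 [117 148 150 114  92  91  94  88  83  82  87  90  89  89  93  94  97 135
  162 163 140 124 121 125 123 128 131 132 133 136]
 [ 94 100 103  93  85  84  82  85  85  85  85  91  86  89  97 107 118 151
  166 166 142 128 121 124 127 131 139 140 144 145]
 [ 83  82  85  85  86  86  83  87  87  87  88  86  87  92 113 131 152 168
  167 162 147 131 122 120 126 129 132 136 139 138]
 [ 80  91  92  87  83  83  85  88  83  82  84  85  82  96 117 150 169 176
  168 159 137 128 122 121 125 121 124 121 127 127]
 [ 92 124 130 110  94  95 112  99  81  80  81  83  82  84  98 135 170 172
  152 142 131 119 118 119 122 118 119 119 123 123]]
```

The bushing is gripped on its collar at an opening of 37 mm. I'll lift it clear and weigh it.

Request:
{"op": "step_arm", "data": {
  "motion": [
    {"claw": 30, "delta_pos": [0, 0, 0], "turn": 0},
    {"claw": 30, "delta_pos": [0, 0, -8], "turn": 0},
    {"claw": 30, "delta_pos": [0, 0, -14], "turn": 0},
    {"claw": 30, "delta_pos": [0, 0, -18], "turn": 0},
    {"claw": 30, "delta_pos": [0, 0, -12], "turn": 0},
    {"claw": 30, "delta_pos": [0, 0, -4], "turn": 0},
    {"claw": 30, "delta_pos": [0, 0, 0], "turn": 0},
    {"claw": 30, "delta_pos": [0, 0, 0], "turn": 0}
  ],
  "force": 60
}}

```text
clock: 12.85
eef_pos: [534.8, 167.7, 82.0]
tcp_rot: [-3.141, 0.0, 1.575]
contact_force: [0.4, -0.5, -6.7]
opening: 0.422
grasp_force: 61.2
```

```bash
cat >> h.py <<'E'
def weigh(n=8):
    from rig import sense,grab_frame
    F=[]
    for i in range(n): grab_frame('side'); F.append(sense()['contact_force'])
    F=np.array(F); print('F',F.mean(0).round(2),'sd',F.std(0).round(2))
E
python3 -c "
from h import *
weigh(); go([540,260,26.5])
"
```

```text
F [ 0.08 -0.02 -6.1 ] sd [0.64 0.59 0.61]
t 13.25 p [534.9 167.7  81.9] rot [-3.141  0.     1.575] F [ 1.3 -0.6 -7.1] op 36.0 g 61.2 j6 0.3
shift [92.2  5.5 55.4] len 107.7
```

It weighs 6.1 N (0.62 kg), so probably the heavier. The other one still has to be felt, so I'll stand this one back first.

Request:
{"op": "step_arm", "data": {
  "motion": [
    {"claw": 30, "delta_pos": [0, 0, 12], "turn": 0},
    {"claw": 30, "delta_pos": [0, 0, 14], "turn": 0},
    {"claw": 30, "delta_pos": [0, 0, 12], "turn": 0},
    {"claw": 30, "delta_pos": [0, 0, 10], "turn": 0},
    {"claw": 30, "delta_pos": [0, 0, 6], "turn": 0},
    {"claw": 30, "delta_pos": [0, 0, 2], "turn": 0},
    {"claw": 30, "delta_pos": [0, 0, 0], "turn": 0}
  ]
}}

```text
clock: 13.83
eef_pos: [534.2, 167.5, 26.6]
tcp_rot: [-3.139, 0.001, 1.575]
contact_force: [-5.9, -1.4, 6.3]
opening: 0.42
grasp_force: 62.9
```

```bash
python3 -c "
from h import *
go([540,260,26.5])
"
```

```text
t 13.83 p [534.2 167.5  26.6] rot [-3.139e+00  1.000e-03  1.575e+00] F [-5.9 -1.4  6.3] op 35.7 g 62.9 j6 0.3
shift [92.5  6.2  0.1] len 92.7
```

Request:
{"op": "step_arm", "data": {
  "motion": [
    {"claw": 45, "delta_pos": [0, 0, 0], "turn": 0},
    {"claw": 60, "delta_pos": [0, 0, 0], "turn": 0},
    {"claw": 60, "delta_pos": [0, 0, 0], "turn": 0},
    {"claw": 60, "delta_pos": [0, 0, -20], "turn": 0},
    {"claw": 60, "delta_pos": [0, 0, -30], "turn": 0},
    {"claw": 60, "delta_pos": [0, 0, -30], "turn": 0},
    {"claw": 60, "delta_pos": [31, 1.5, 0], "turn": 0},
    {"claw": 60, "delta_pos": [31, 1.5, 0], "turn": 0}
  ]
}}

```text
clock: 14.5
eef_pos: [539.9, 230.3, 108.9]
tcp_rot: [3.137, -0.002, 1.572]
contact_force: [0.4, 0.7, -0.8]
opening: 0.701
grasp_force: 0.0
```

Request:
{"op": "step_arm", "data": {
  "motion": [
    {"claw": 60, "delta_pos": [31, 1.5, 0], "turn": 0},
    {"claw": 60, "delta_pos": [0, 0, 0], "turn": 0},
    {"claw": 60, "delta_pos": [0, 0, 25], "turn": 0},
    {"claw": 60, "delta_pos": [0, 0, 25], "turn": 0},
    {"claw": 60, "delta_pos": [0, 0, 10], "turn": 0},
    {"claw": 60, "delta_pos": [0, 0, 0], "turn": 0}
  ]
}}

```text
clock: 15.0
eef_pos: [537.5, 259.7, 43.8]
tcp_rot: [-3.138, 0.002, 1.575]
contact_force: [-0.4, 0.0, -0.1]
opening: 0.704
grasp_force: 0.0
```

```bash
python3 -c "
from h import *
from rig import grab_frame
go([539,260.5,26.5])
f=grab_frame('side'); t=pickle.load(open('pics/side0.pkl','rb'))
for n,P in (('R',[536,167,70]),('L',[540,260,70])): print(n,proj(t,P))
print(f['img'][226:248,238:270].max(2))
"
```

```text
t 15.0 p [537.5 259.7  43.8] rot [-3.138e+00  2.000e-03  1.575e+00] F [-0.4  0.  -0.1] op 59.8 g 0.0 j6 0.44
shift [ 0.8  1.6 17.3] len 17.4
R [254.5 223.9]
L [253. 236.]
[[ 40  38  37  35  31  31  31  59 129 165 166 159 126 102 110 128 133 133
  139 143 147 144 138  99  51  37  35  35  34  36  34  61]
 [ 56  60  58  49  36  32  32  71 154 180 181 167 128  92  87  99 106 108
  108 119 131 156 159 118  64  32  33  39  53  66  67  91]
 [ 78  81  83  69  46  33  40  72 150 180 180 167 130  89  84  86  91  93
  103 116 126 149 163 126  68  37  37  60  91 105 106 121]
 [ 79  87  86  84  58  38  54  70 128 163 169 154 115  88  87  86  90  96
  100 115 121 147 158 125  80  51  43  77 111 124 122 126]
 [ 79  83  86  78  56  46  65  66  93 127 136 116  86  80  85  87  91  92
   96 111 126 148 161 127  88  60  45  87 119 124 128 128]
 [ 91  90  88  82  56  50  71  65  76  88  92  87  82  79  84  88  91  91
   96 112 125 151 159 127  92  60  52  87 115 131 131 138]
 [104  98  92  86  62  46  71  62  72  80  83  83  84  81  84  87  89  89
   98 112 136 157 164 126  93  60  48  83 119 132 137 140
[... 1297 characters left out ...]
1 116 117 117 119 119 120 118 109]
 [ 73  77  82  85  87  87  87  86  85  87  84  81  83  89  88  92  88  88
   87  79  82  81  89  95 103 101  96  97 101 102  97  84]
 [ 75  78  80  84  89  88  86  87  83  85  85  81  84  88  86  89  88  85
   87  81  79  82  81  86  85  73  62  64  70  66  68  62]
 [ 80  76  86  88  90  92  90  89  87  87  88  83  88  84  88  90  87  87
   87  80  85  80  79  67  62  58  52  54  53  56  54  57]
 [ 76  77  83  85  92  92  89  85  88  88  90  87  87  86  87  91  85  85
   85  82  83  87  81  63  54  56  54  54  55  53  53  54]
 [ 71  79  80  87  92  92  89  87  86  86  88  89  88  83  87  89  88  83
   84  89  82  86  78  64  59  60  57  53  52  53  53  55]]
```

Request:
{"op": "step_arm", "data": {
  "motion": [
    {"claw": 60, "delta_pos": [0.5, 1.5, 8], "turn": 0},
    {"claw": 60, "delta_pos": [0, 0, 8], "turn": 0},
    {"claw": 60, "delta_pos": [0, 0, 0], "turn": 0},
    {"claw": 50, "delta_pos": [0, 0, 0], "turn": 0},
    {"claw": 42, "delta_pos": [0, 0, 0], "turn": 0},
    {"claw": 36, "delta_pos": [0, 0, 0], "turn": 0},
    {"claw": 30, "delta_pos": [0, 0, 0], "turn": 0},
    {"claw": 30, "delta_pos": [0, 0, 0], "turn": 0}
  ],
  "force": 30
}}

```text
clock: 15.72
eef_pos: [540.4, 261.3, 30.8]
tcp_rot: [-3.141, 0.0, 1.575]
contact_force: [-3.8, -1.7, 6.0]
opening: 0.43
grasp_force: 29.9
```

```bash
python3 -c "
from h import *
go([539,260.5,26.5])
"
```

```text
t 15.72 p [540.4 261.3  30.8] rot [-3.141  0.     1.575] F [-3.8 -1.7  6. ] op 36.5 g 29.9 j6 0.44
shift [-0.8 -1.4  4.3] len 4.6
```

Request:
{"op": "step_arm", "data": {
  "motion": [
    {"claw": 30, "delta_pos": [0, 0, 0], "turn": 0},
    {"claw": 30, "delta_pos": [0, 0, -8], "turn": 0},
    {"claw": 30, "delta_pos": [0, 0, -14], "turn": 0},
    {"claw": 30, "delta_pos": [0, 0, -18], "turn": 0},
    {"claw": 30, "delta_pos": [0, 0, -12], "turn": 0},
    {"claw": 30, "delta_pos": [0, 0, -4], "turn": 0},
    {"claw": 30, "delta_pos": [0, 0, 0], "turn": 0},
    {"claw": 30, "delta_pos": [0, 0, 0], "turn": 0}
  ],
  "force": 60
}}

```text
clock: 16.38
eef_pos: [540.6, 261.2, 86.1]
tcp_rot: [3.142, -0.0, 1.575]
contact_force: [-0.5, -0.1, -3.0]
opening: 0.422
grasp_force: 60.4
```

```bash
python3 -c "
from h import *
weigh(); go([540.4,261.3,30.8])
"
```

```text
F [-0.2  -0.1  -3.55] sd [0.37 0.27 0.59]
t 16.78 p [540.5 261.2  85.9] rot [-3.141  0.     1.575] F [ 0.2  0.  -3.9] op 35.8 g 60.4 j6 0.44
shift [ 0.1 -0.1 55.1] len 55.1
```

This one weighs 3.55 N, so it is the lighter. I'll stand it back, release, and go back to the right-hand bushing.

Request:
{"op": "step_arm", "data": {
  "motion": [
    {"claw": 30, "delta_pos": [0, 0, 12], "turn": 0},
    {"claw": 30, "delta_pos": [0, 0, 14], "turn": 0},
    {"claw": 30, "delta_pos": [0, 0, 12], "turn": 0},
    {"claw": 30, "delta_pos": [0, 0, 10], "turn": 0},
    {"claw": 30, "delta_pos": [0, 0, 6], "turn": 0},
    {"claw": 30, "delta_pos": [0, 0, 2], "turn": 0},
    {"claw": 30, "delta_pos": [0, 0, 0], "turn": 0}
  ]
}}

```text
clock: 17.37
eef_pos: [539.8, 260.9, 31.0]
tcp_rot: [-3.139, 0.001, 1.575]
contact_force: [-7.0, -3.9, 12.9]
opening: 0.421
grasp_force: 62.3
```

```bash
python3 -c "
from h import *
go([534.9,167.7,26.5])
"
```

```text
t 17.37 p [539.8 260.9  31. ] rot [-3.139e+00  1.000e-03  1.575e+00] F [-7.  -3.9 12.9] op 35.8 g 62.3 j6 0.44
shift [-93.2  -5.3   4.5] len 93.4
```

Request:
{"op": "step_arm", "data": {
  "motion": [
    {"claw": 45, "delta_pos": [0, 0, 0], "turn": 0},
    {"claw": 60, "delta_pos": [0, 0, 0], "turn": 0},
    {"claw": 60, "delta_pos": [0, 0, 0], "turn": 0},
    {"claw": 60, "delta_pos": [0, 0, -20], "turn": 0},
    {"claw": 60, "delta_pos": [0, 0, -30], "turn": 0},
    {"claw": 60, "delta_pos": [0, 0, -30], "turn": 0},
    {"claw": 60, "delta_pos": [-31, -1.9, 0], "turn": 0},
    {"claw": 60, "delta_pos": [-31, -1.9, 0], "turn": 0}
  ]
}}

```text
clock: 18.03
eef_pos: [539.0, 200.4, 112.5]
tcp_rot: [3.137, -0.002, 1.577]
contact_force: [0.6, -0.3, -0.8]
opening: 0.703
grasp_force: 0.0
```

Request:
{"op": "step_arm", "data": {
  "motion": [
    {"claw": 60, "delta_pos": [-31, -1.9, 0], "turn": 0},
    {"claw": 60, "delta_pos": [0, 0, 0], "turn": 0},
    {"claw": 60, "delta_pos": [0, 0, 25], "turn": 0},
    {"claw": 60, "delta_pos": [0, 0, 25], "turn": 0},
    {"claw": 60, "delta_pos": [0, 0, 10], "turn": 0},
    {"claw": 60, "delta_pos": [0, 0, 0], "turn": 0}
  ]
}}

```text
clock: 18.53
eef_pos: [533.7, 168.0, 48.0]
tcp_rot: [-3.138, 0.001, 1.575]
contact_force: [-1.4, 1.1, 0.8]
opening: 0.703
grasp_force: 0.0
```

```bash
python3 -c "
from h import *
go([534.9,167.7,26.5])
from rig import grab_frame
t=pickle.load(open('pics/top0.pkl','rb')); f=grab_frame('top')
for n,g in (('0',t),('now',f)):
  im=cv2.cvtColor(g['img'][183:205,200:250],cv2.COLOR_RGB2HSV); m=cv2.inRange(im,(0,0,90),(180,60,255)); k,_,st,c=cv2.connectedComponentsWithStats(m)
  print(n,[((c[i]+[200,183]).round(1),st[i][4]) for i in range(1,k) if st[i][4]>20])
"
```

```text
t 18.53 p [533.7 168.   48. ] rot [-3.138e+00  1.000e-03  1.575e+00] F [-1.4  1.1  0.8] op 59.8 g 0.0 j6 0.3
shift [-0.3  1.2 21.5] len 21.5
0 [(array([211.9, 195.5]), np.int32(68)), (array([233.9, 195.7]), np.int32(72)), (array([245.3, 202.7]), np.int32(24))]
now [(array([228.1, 193. ]), np.int32(829))]
```

Request:
{"op": "step_arm", "data": {
  "motion": [
    {"claw": 60, "delta_pos": [0, 0.5, 11], "turn": 0},
    {"claw": 60, "delta_pos": [0, 0, 9], "turn": 0},
    {"claw": 60, "delta_pos": [0, 0, 0], "turn": 0},
    {"claw": 50, "delta_pos": [0, 0, 0], "turn": 0},
    {"claw": 42, "delta_pos": [0, 0, 0], "turn": 0},
    {"claw": 36, "delta_pos": [0, 0, 0], "turn": 0},
    {"claw": 30, "delta_pos": [0, 0, 0], "turn": 0},
    {"claw": 30, "delta_pos": [0, 0, 0], "turn": 0}
  ],
  "force": 30
}}

```text
clock: 19.25
eef_pos: [535.7, 168.4, 30.8]
tcp_rot: [-3.141, -0.0, 1.575]
contact_force: [-3.1, 0.7, 6.9]
opening: 0.428
grasp_force: 30.1
```

```bash
python3 -c "
from h import *
go([500.1,-30.5,120])
"
```

```text
t 19.25 p [535.7 168.4  30.8] rot [-3.141 -0.     1.575] F [-3.1  0.7  6.9] op 36.4 g 30.1 j6 0.3
shift [-198.7  -36.4  -89.2] len 220.8
```

```bash
python3 -c "
from h import *
t=pickle.load(open('pics/top0.pkl','rb'));s=pickle.load(open('pics/side0.pkl','rb'))
print('bushR top',onz(t,233.92,195.69,70),'L',onz(t,211.91,195.5,70))
print('bore top',onz(t,280.67,204.17,32),'side',onz(s,264.0,209.78,32))
print(t['img'][197:212,272:292].min(2)); print(s['img'][203:217,254:276].min(2))
"
```

```text
bushR top [537.1 166.8  70. ] L [539.8 259.6  70. ]
bore top [498.7 -31.6  32. ] side [496.3 -29.9  32. ]
[[200 203 200 199 200 201 199 201 200 201 200 196 200 202 197 198 198 199
  200 201]
 [201 201 202 202 201 200 201 200 199 202 199 199 201 199 198 200 199 200
  198 199]
 [202 203 202 202 201 200 200 199 197 201 201 199 200 200 199 199 198 199
  199 201]
 [203 201 202 200 199 201 202 194 199 191 181 197 198 201 199 200 199 198
  200 197]
 [202 200 200 202 201 200 203 195 201 194 153 172 195 199 198 196 197 196
  195 196]
 [199 199 202 201 201 181 174 176 177 174 139 134 185 198 200 198 198 197
  197 198]
 [197 201 198 202 196 154 135 134 133 132 128 120 165 194 197 197 195 195
  195 198]
 [199 199 200 200 197 157 130 128 131 135 128 119 156 199 199 198 195 197
  197 196]
 [200 199 200 202 199 172 137 136 128 130 128 130 183 200 199 198 201 198
  200 200]
 [201 203 201 204 202 196 161 134 129 128 127 163 198 203 199 200 199 199
  198 200]
 [203 201 201 200 204 202 192 179 163 164 173 191 202 199 197 199 198 199
  196 197]
 [200 201 198 202 201 199 201 201 194 192 200 199 200 198 1
[... 884 characters left out ...]
0 104 119 139 148 151 149 152
  141 122 112 107]
 [133 151 152 153 152 153 145 121  98  92  88  86 106 134 150 153 150 152
  148 122 110 110]
 [137 153 154 154 153 153 147 134 117 111 106 114 124 146 151 152 152 151
  147 119 100 102]
 [140 152 151 154 152 155 155 152 142 139 142 147 152 151 153 153 151 156
  147 110  81  92]
 [129 144 154 156 153 158 157 154 153 151 156 153 155 154 152 153 153 153
  147 104  81  92]
 [101 132 146 154 154 153 157 153 153 151 153 154 153 144 140 143 143 153
  149 117  89  96]
 [ 78 117 146 157 158 155 156 154 156 154 156 156 151 134 124 127 130 145
  153 133 109 106]
 [ 84 123 152 154 159 153 155 155 154 154 154 157 154 138 124 126 133 146
  151 139 118 102]]
```

Request:
{"op": "step_arm", "data": {
  "motion": [
    {"claw": 30, "delta_pos": [0, 0, 0], "turn": 0},
    {"claw": 30, "delta_pos": [0, 0, 0], "turn": 0},
    {"claw": 30, "delta_pos": [0, 0, -8], "turn": 0},
    {"claw": 30, "delta_pos": [0, 0, -20], "turn": 0},
    {"claw": 30, "delta_pos": [0, 0, -30], "turn": 0},
    {"claw": 30, "delta_pos": [0, 0, -25], "turn": 0},
    {"claw": 30, "delta_pos": [0, 0, -10], "turn": 0},
    {"claw": 30, "delta_pos": [0, 0, 0], "turn": 0}
  ],
  "force": 70
}}

```text
clock: 19.92
eef_pos: [537.6, 168.8, 125.7]
tcp_rot: [3.137, -0.001, 1.575]
contact_force: [1.2, 0.5, -5.9]
opening: 0.414
grasp_force: 71.5
```

Request:
{"op": "step_arm", "data": {
  "motion": [
    {"claw": 30, "delta_pos": [-20, -4, 0], "turn": 0},
    {"claw": 30, "delta_pos": [-36, -6.5, 0], "turn": 0},
    {"claw": 30, "delta_pos": [-36, -6.5, 0], "turn": 0},
    {"claw": 30, "delta_pos": [-36, -6.5, 0], "turn": 0},
    {"claw": 30, "delta_pos": [-36, -6.5, 0], "turn": 0},
    {"claw": 30, "delta_pos": [-20, -4, 0], "turn": 0},
    {"claw": 30, "delta_pos": [-13, -2, 0], "turn": 0},
    {"claw": 30, "delta_pos": [0, 0, 0], "turn": 0}
  ]
}}

```text
clock: 20.58
eef_pos: [498.8, -31.2, 121.5]
tcp_rot: [-3.139, 0.001, 1.573]
contact_force: [0.1, 0.4, -6.6]
opening: 0.415
grasp_force: 71.5
```

Request:
{"op": "step_arm", "data": {
  "motion": [
    {"claw": 30, "delta_pos": [0, 0, 20], "turn": 0},
    {"claw": 30, "delta_pos": [0, 0, 14], "turn": 0},
    {"claw": 30, "delta_pos": [0, 0, 0], "turn": 0},
    {"claw": 30, "delta_pos": [0, 0, 0], "turn": 0}
  ]
}}

```text
clock: 20.92
eef_pos: [499.3, -28.3, 87.9]
tcp_rot: [-3.138, -0.0, 1.575]
contact_force: [0.2, -0.4, -5.7]
opening: 0.416
grasp_force: 71.2
```

```bash
python3 -c "
from h import *
weigh(4)
go([500.8,-29,28.8])
from rig import grab_frame
f=grab_frame('side')
# bushing now: true mid at +52-30.8 above TCP
import rig
p=np.array(rig.sense()['eef_pos']); b=p+[0,-1.4,52-30.8]
print('expect mid',proj(f,b),'nose end',proj(f,b-[0,0,40]),'bore',proj(f,[500.8,-30.3,32]))
u,v=proj(f,b).astype(int)
print(u-8,v-6); print(f['img'][v-6:v+18,u-8:u+12].max(2))
"
```

```text
F [-0.1  -0.14 -5.75] sd [0.46 0.23 0.38]
t 21.12 p [501.3 -28.6  89.9] rot [3.14  0.    1.575] F [-0.  -0.2 -5.3] op 35.2 g 71.2 j6 -0.06
shift [-0.4 -0.5 61.1] len 61.1
expect mid [263.2 194.1] nose end [263.1 202.1] bore [263.  209.7]
255 188
[[134  99  57  77 123 161 170 171 168 166 171 166 115  73  53  84 142 164
  167 167]
 [154 108  58  80 124 154 165 165 164 157 165 156 114  74  59  97 145 163
  159 163]
 [162 110  58  77 108 129 136 136 134 133 137 130 100  70  63 106 150 161
  157 158]
 [162 108  62  76  81  88  90  96  98  91  90  90  73  63  62 104 143 156
  153 156]
 [160 115  73  78  76  78  81  85  83  84  83  77  70  63  62  99 136 144
  144 148]
 [161 128  92  81  75  80  88  88  92  88  88  81  71  74  72  99 125 134
  131 135]
 [154 140 123  99  77  78  90  92  89  89  92  82  81  94  95 111 118 118
  121 121]
 [146 139 135 112  83  82  88  92  90  89  87  87  97 107 118 117 121 118
  122 123]
 [132 132 129 114  95  86  90  89  88  86  92  92 110 120 118 121 120 119
  123 131]
 [119 119 115 110  94  83  88  91  93  92  98 103 120 120 117 118 122 121
  129 136]
 [11
[... 486 characters left out ...]
 143 134
  124 125]
 [124 148 155 156 157 155 152 151 152 154 153 136 124 134 141 150 150 143
  129 131]
 [135 152 155 154 153 154 159 153 155 156 157 143 136 138 144 155 152 146
  141 138]
 [153 153 157 154 154 154 154 154 153 155 157 154 152 152 154 154 152 150
  148 143]
 [153 156 153 158 153 155 154 153 155 153 153 155 156 152 157 155 153 156
  156 152]
 [148 148 156 155 155 154 155 140 136 136 136 147 153 157 155 157 152 157
  160 160]
 [127 131 143 154 157 154 135 117 107 104 104 118 142 154 152 153 153 159
  160 167]
 [ 90  95 124 149 157 148 124 101  91  84  90 105 139 157 152 156 156 156
  160 164]
 [110 112 126 148 158 153 136 119 112 109 116 131 147 156 155 157 154 153
  142 142]]
```

The bushing hangs straight, with its nose at col 262.6 in the side view. The bore works out at about x=500.3, once I allow for its lit inner wall. I'll descend with force checks.

Request:
{"op": "step_arm", "data": {
  "motion": [
    {"claw": 30, "delta_pos": [-0.7, -1, 12], "turn": 0},
    {"claw": 30, "delta_pos": [0, 0, 12], "turn": 0},
    {"claw": 30, "delta_pos": [0, 0, 10], "turn": 0},
    {"claw": 30, "delta_pos": [0, 0, 0], "turn": 0},
    {"claw": 30, "delta_pos": [0, 0, 0], "turn": 0}
  ]
}}

```text
clock: 21.58
eef_pos: [499.4, -29.5, 55.1]
tcp_rot: [-3.141, -0.0, 1.575]
contact_force: [-0.0, 0.0, -6.1]
opening: 0.416
grasp_force: 71.4
```

Request:
{"op": "step_arm", "data": {
  "motion": [
    {"claw": 30, "delta_pos": [0, 0, 3], "turn": 0},
    {"claw": 30, "delta_pos": [0, 0, 3], "turn": 0},
    {"claw": 30, "delta_pos": [0, 0, 0], "turn": 0}
  ]
}}

```text
clock: 21.83
eef_pos: [499.7, -29.6, 49.2]
tcp_rot: [3.141, 0.0, 1.575]
contact_force: [0.1, -0.0, -6.5]
opening: 0.413
grasp_force: 71.4
```

Request:
{"op": "step_arm", "data": {
  "motion": [
    {"claw": 30, "delta_pos": [0, 0, 2], "turn": 0},
    {"claw": 30, "delta_pos": [0, 0, 0], "turn": 0}
  ]
}}

```text
clock: 22.0
eef_pos: [499.7, -29.5, 47.2]
tcp_rot: [3.142, -0.0, 1.575]
contact_force: [1.1, 0.6, -6.1]
opening: 0.414
grasp_force: 71.4
```

```bash
python3 -c "
from h import *
weigh(4)
go([500.2,-29.3,28.8])
"
```

```text
F [ 0.01 -0.02 -6.03] sd [0.5  0.45 0.47]
t 22.2 p [499.7 -29.6  47.4] rot [3.141 0.    1.575] F [ 0.5 -0.4 -6.2] op 35.4 g 71.4 j6 -0.07
shift [ 0.3  0.5 18.6] len 18.6
```

Request:
{"op": "step_arm", "data": {
  "motion": [
    {"claw": 30, "delta_pos": [0, 0, 3], "turn": 0},
    {"claw": 30, "delta_pos": [0, 0, 0], "turn": 0},
    {"claw": 30, "delta_pos": [0, 0, 3], "turn": 0},
    {"claw": 30, "delta_pos": [0, 0, 0], "turn": 0}
  ]
}}

```text
clock: 22.53
eef_pos: [499.3, -29.5, 40.8]
tcp_rot: [-3.141, -0.0, 1.575]
contact_force: [-0.6, 0.1, -5.3]
opening: 0.415
grasp_force: 71.4
```

```bash
python3 -c "
from h import *
go([500.2,-29.3,28.8])
"
```

```text
t 22.53 p [499.3 -29.5  40.8] rot [-3.141 -0.     1.575] F [-0.6  0.1 -5.3] op 35.3 g 71.4 j6 -0.07
shift [ 0.2  0.9 12. ] len 12.0
```

Request:
{"op": "step_arm", "data": {
  "motion": [
    {"claw": 30, "delta_pos": [0, 0, 4], "turn": 0},
    {"claw": 30, "delta_pos": [0, 0, 4], "turn": 0},
    {"claw": 30, "delta_pos": [0, 0, 0], "turn": 0}
  ]
}}

```text
clock: 22.78
eef_pos: [499.1, -29.5, 32.4]
tcp_rot: [-3.14, -0.0, 1.575]
contact_force: [-0.6, 0.2, -5.3]
opening: 0.413
grasp_force: 71.4
```

Request:
{"op": "step_arm", "data": {
  "motion": [
    {"claw": 30, "delta_pos": [0, 0, 3], "turn": 0},
    {"claw": 30, "delta_pos": [0, 0, 0], "turn": 0}
  ]
}}

```text
clock: 22.95
eef_pos: [499.4, -29.5, 29.8]
tcp_rot: [-3.141, -0.0, 1.575]
contact_force: [-0.6, 0.7, -6.1]
opening: 0.419
grasp_force: 71.4
```

```bash
python3 -c "
from h import *
go([500.2,-29.3,28.8])
"
```

```text
t 22.95 p [499.4 -29.5  29.8] rot [-3.141 -0.     1.575] F [-0.6  0.7 -6.1] op 35.6 g 71.4 j6 -0.07
shift [0.2 0.8 1. ] len 1.3
```

Request:
{"op": "step_arm", "data": {
  "motion": [
    {"claw": 30, "delta_pos": [0, 0, 1.5], "turn": 0},
    {"claw": 30, "delta_pos": [0, 0, 0], "turn": 0}
  ]
}}

```text
clock: 23.12
eef_pos: [499.7, -29.6, 29.1]
tcp_rot: [-3.142, 0.0, 1.575]
contact_force: [-1.5, 0.9, -0.7]
opening: 0.416
grasp_force: 72.3
```

Request:
{"op": "step_arm", "data": {
  "motion": [
    {"claw": 30, "delta_pos": [0, 0, 1.5], "turn": 0},
    {"claw": 30, "delta_pos": [0, 0, 0], "turn": 0}
  ]
}}

```text
clock: 23.28
eef_pos: [499.7, -29.6, 29.0]
tcp_rot: [3.142, 0.0, 1.575]
contact_force: [-9.1, 0.6, 22.4]
opening: 0.42
grasp_force: 74.8
```

```bash
python3 -c "
from h import *
weigh(4); go([500.2,-29.3,28.8])
"
```

```text
F [-8.14  0.69 22.62] sd [0.26 0.12 0.56]
t 23.48 p [499.7 -29.5  29. ] rot [3.141 0.    1.575] F [-7.7  0.7 22.1] op 34.9 g 74.8 j6 -0.07
shift [0.2 0.5 0.2] len 0.5
```

Request:
{"op": "step_arm", "data": {
  "motion": [
    {"claw": 30, "delta_pos": [0, 0, -0.7], "turn": 0},
    {"claw": 30, "delta_pos": [0, 0, 0], "turn": 0},
    {"claw": 30, "delta_pos": [0, 0, 0], "turn": 0}
  ]
}}

```text
clock: 23.73
eef_pos: [499.7, -29.6, 29.0]
tcp_rot: [3.141, 0.0, 1.575]
contact_force: [-6.3, 0.2, 13.2]
opening: 0.417
grasp_force: 73.1
```

```bash
python3 -c "
from h import *
from rig import grab_frame
weigh(4); go([500.2,-29.3,28.8])
t=pickle.load(open('pics/top0.pkl','rb')); f=grab_frame('top')
for g in (t,f):
  im=cv2.cvtColor(g['img'][180:210,196:250],cv2.COLOR_RGB2HSV); m=cv2.inRange(im,(0,0,90),(180,60,255)); k,_,st,c=cv2.connectedComponentsWithStats(m)
  print([((c[i]+[196,180]).round(1).tolist(),int(st[i][4])) for i in range(1,k) if st[i][4]>20])
s=pickle.load(open('pics/side0.pkl','rb')); h=grab_frame('side')
for g in(s,h):
  m=cv2.inRange(cv2.cvtColor(g['img'][215:255,240:270],cv2.COLOR_RGB2HSV),(0,0,60),(180,50,255)); k,_,st,c=cv2.connectedComponentsWithStats(m)
  print([((c[i]+[240,215]).round(1).tolist(),st[i].tolist()) for i in range(1,k) if st[i][4]>30])
"
```

```text
F [-5.38  0.37 12.75] sd [0.21 0.51 0.52]
t 23.93 p [499.7 -29.6  29. ] rot [3.141 0.    1.575] F [-5.4  1.1 12.8] op 35.2 g 73.1 j6 -0.07
shift [0.3 0.5 0.2] len 0.6
[([211.9, 195.5], 68), ([233.9, 195.7], 72), ([244.1, 204.9], 58)]
[([211.9, 195.1], 61), ([244.0, 204.8], 54)]
[([255.6, 225.8], [1, 0, 29, 32, 413])]
[([256.9, 219.0], [1, 0, 29, 10, 236]), ([252.6, 240.2], [8, 19, 10, 13, 110])]
```

The lighter bushing is upright at its original pixel, (211.9,195.1) against (211.9,195.5). The right pocket is empty. The heavy bushing is hard home at the expected height, gripped and pressed down with about 13 N. I'm handing the job in.

```bash
python3 -c "
from rig import *
print(sign_off())"
```

```text
the job is handed in; nothing more can be done
None
```

The job is handed in at about 24 s: the press lever was swung to its stop and came back to rest, the lighter bushing (3.55 N) stands in its pocket, and the heavier (about 6.1 N) is fully home in the shoe bore, still gripped.

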